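# Refill the nut crock and bring it to the front of the carousel

### The job

Pour all six nuts from the copper cup into the white crock with the red band on the spice carousel, and stand the empty cup upright on the worktop again. Then turn the carousel by its wooden handle until that crock stands squarely over the brass pointer at the carousel's front, and finish still gripping the handle, holding the turntable still there. Leave the other things on the worktop where they are.

Things in the scene. Friction and masses are not known exactly. Their poses are not given: they have to be found in the camera images.
- carousel_base: Fixed foot of the spice carousel, a dark steel disc 200 mm across, 14 mm high, on the worktop; origin on the turning axis at worktop level. A flat brass pointer, 14 mm wide and 8 mm high, lies on the worktop and sticks out under the turntable to 175 mm from the axis, along the foot's own -x: it marks the carousel's front (roughly towards the robot).
- turntable (a joint): Angle of the carousel's round light-wood turntable (270 mm across, top 30 mm above the worktop), rad, growing anticlockwise from above; 0 (or a full turn, 6.283) = crock exactly over the brass pointer. It starts anywhere from 1.0 to 5.28, turns either way (stops only at -9.5 and 12.6), and stays where it is left: light bearing friction of 0.06 N m, no spring, no detents.
- crock: White open crock with a red band, fixed on the turntable, its centre 78 mm from the axis; outside 92 mm across, inside 82 mm, 62 mm high, floor 6 mm thick. Origin: centre of its underside, 30 mm above the worktop; x axis points to the carousel's axis.
- crock_mouth (a point): Centre of the crock's mouth at rim height, 92 mm above the worktop. (Also fixed on the turntable, 85 mm from the axis and 110, 180 and 250 degrees anticlockwise round from the crock: a blue-capped jar, a salt shaker and a black-capped spice jar, up to 46 mm wide; tops 105, 120 and 135 mm above the worktop.)
- turn_handle: The turntable's dark wooden handle: an upright round grip 20 mm thick, from 52 to 136 mm above the worktop, fixed near the turntable's rim 115 mm from the axis, 55 degrees anticlockwise from the crock. It does not spin in itself. Origin: its foot, on the turntable's top.
- handle_grip (a point): Point on the handle's centre line at the height to grip, 115 mm above the worktop.
- cup: Loose copper-coloured cup without handle, straight-sided, 68 mm high, 62 mm across, wall 3 mm, floor 4 mm, about 120 g; origin: centre of its underside, z axis towards the mouth. It stands right or left of the carousel and holds six nuts, which roll out when it is tipped 100 to 106 degrees from upright.
- nut0: Nut 1 of six, a smooth brown ball 21 mm across of 10 g, at the start in the cup; origin at its centre.
- nut1: Nut 2 of six, a smooth brown ball 21 mm across of 10 g, at the start in the cup; origin at its centre.
- nut2: Nut 3 of six, a smooth brown ball 21 mm across of 10 g, at the start in the cup; origin at its centre.
- nut3: Nut 4 of six, a smooth brown ball 21 mm across of 10 g, at the start in the cup; origin at its centre.
- nut4: Nut 5 of six, a smooth brown ball 21 mm across of 10 g, at the start in the cup; origin at its centre.
- nut5: Nut 6 of six, a smooth brown ball 21 mm across of 10 g, at the start in the cup; origin at its centre.
- tin_a: Bystander: food tin, 75 mm across, 58 mm high, on the other side of the carousel from the cup; loose; origin: centre of its underside.
- kitchen_timer: Bystander: red and white kitchen timer, 67 mm across, 58 mm high, at the left; loose; origin: centre of its underside.
- balm_pot: Bystander: flat round pot with a grey lid, 91 mm across, 44 mm high, at the right; loose; origin: centre of its underside.

How it is judged (in metres and radians):
On the way, in this order (a step that is already met when the one before it is completed fails the run):
1. all six nuts lie in the crock (horizontal distance between each of nut0, nut1, nut2, nut3, nut4, nut5 and crock_mouth below 0.038 m and height (world z) of nut0 between 0.034 and 0.086 m and height (world z) of nut1 between 0.034 and 0.086 m and height (world z) of nut2 between 0.034 and 0.086 m and height (world z) of nut3 between 0.034 and 0.086 m and height (world z) of nut4 between 0.034 and 0.086 m and height (world z) of nut5 between 0.034 and 0.086 m), for 0.2 s.
2. the cup stands upright on the worktop, let go (height (world z) of cup between -0.006 and 0.006 m and angle between cup's own z axis and vertical below 0.1 rad and contact force between each of the arm, the fingers and cup below 0.1 N), for 0.2 s.
3. the crock has been turned to the pointer (x of crock in the frame of carousel_base below -0.05 m and y of crock in the frame of carousel_base between -0.0095 and 0.0095 m), for 0.1 s.
At the end, for the whole second after the job is handed in: All six nuts are in the crock; the cup stands upright (0.1 rad) on the worktop, let go; the crock's centre is within 9.5 mm sideways (7 degrees) of the pointer's line, on the pointer's side; the turntable is still (under 0.05 rad/s) and the fingers grip its handle with over 2 N (all of step 1 and all of step 2 and all of step 3 and velocity of joint turntable between -0.05 and 0.05 rad/s and contact force between the fingers and turn_handle above 2 N); the arm keeps its last pose, push and grip.
It fails at once if the tin bystander is moved more than 3 cm (distance of tin_a from where it was at the start of the episode above 0.03 m).
It fails at once if the kitchen bystander is moved more than 3 cm (distance of kitchen_timer from where it was at the start of the episode above 0.03 m).
It fails at once if the balm bystander is moved more than 3 cm (distance of balm_pot from where it was at the start of the episode above 0.03 m).
It also fails if it takes over 72 s, if anything falls off the work surface, if the arm or the gripper's body presses on something with over 40 N, if the wrist force passes 120 N, or if a joint passes its speed limit or range.

### The arm

A 7-joint arm with a two-finger parallel gripper is mounted at the origin on a cart in front of the work surface, level with it; the furniture and walls round the work are solid. World frame = base frame: x ahead of the robot, y to its left, z up, the work surface at z = 0. Lengths are in m, angles in degrees, forces in N, time in s.
With the tool pointing down it reaches from about 0.4 to 0.85 m from the base axis. Payload 10.4 kg.
Tool frame: the origin (TCP) lies on the centre line of the jaws, within the pads' length; the fingertips stand 14 mm ahead of it and the grasp point (between the pads) lies 5 mm behind it; z points along the fingers, y is the line along which they close (so a half turn about z gives the same grasp; the last joint's range is limited). The gripper opens to 87 mm and grips with 3 to 60 N. Pads are 19 mm wide; open, the fingers measure 117 mm over their backs; the gripper's body (75 mm by 190 mm) begins 51 mm behind the grasp point.
Start: joints at [-75.894, 19.034, -3.707, 83.658, 1.238, 77.344, -5.071], TCP at [0.166, 0.603, 0.237] pointing down, gripper open.
Joint ranges: [-148.97, 148.97], [-28.65, 121.19], [-84.17, 76.75], [9.2, 138.47], [-72.65, 252.65], [3.7, 117.97], [-149.18, 149.18]. Speed limits (degrees/s): [127.2, 127.2, 159.86, 159.86, 180, 180, 180].

### API

Orientations are given as [roll, pitch, yaw] about the fixed x, y, z axes, in that order (R = Rz(yaw) Ry(pitch) Rx(roll)).
In Python, from workcell import arm, viewer gives the robot as it stands.
- The arm moves only by the shell command python3 -m creep 'ROWS' [FORCE]. ROWS is JSON, a list that holds one entry, the list of rows, each a list of 7 numbers: the shift along the tool's x, y, z in cm, then the turn, a rotation vector about the tool's x, y, z in degrees, then the finger opening in cm, from 0 to 8.7. A call has exactly 5 rows; each row is the pose to reach, as a shift and turn from the pose commanded when the call began, along the tool's axes at that moment; what a row does not reach only later rows make up. A row lasts 1/8 s, in which the tool goes at most 62.5 mm and 10.7 degrees, less where a joint would pass 70% of its speed; a pose out of reach is approached as far as the arm can. A call with a gripper value outside its range is refused whole. The fingers move at their own pace and stop on an object; FORCE is the grip in N (left out, the last holds). Time passes only in rows, so rows that repeat a pose let the fingers close, or fill a call up. It gives the time, the measured TCP pose, the force, the opening and the grip force at its end, in the units of the state.
- arm.read_state(): the state, without advancing time (a new reading comes with each control period).
- viewer.read_camera(name): name is "scene" or "top"; returns the picture (420x560x3 uint8, red, green, blue); there is no depth.
- viewer.camera_params(name): a dict with "fovy" (degrees; the focal length in pixels is half the picture's height over the tangent of half this angle, whatever the lens; pixels are square), "cx", "cy" (the principal point, pixels), "rvec" (rotation vector, rad) and "tvec" (3), from world to camera coordinates, as OpenCV has them. Camera axes: x right, y down, z forward; pixel columns grow to the right and rows downward; lengths in m; the calibration is good to about 2 mm. A picture is of the moment at which its call begins. camera_params takes no time and is no camera call.
- arm.sign_off(): hands the job in; it is judged then, once.
The state is a dict: "time_s": time; "joints": joint angles; "qvel": joint speeds; "joint_torque": joint torques, N m; "tcp_pos": TCP position; "eef_rot": TCP orientation; "wrist_force": force on the tool from outside, world axes, zero at the start; "wrist_torque": the same for the moment, N m; "opening": finger opening in m; "finger_force": force on a finger pad.
Only numpy, scipy, OpenCV 4.12 (cv2) and the standard library are available. Lean on these libraries where they do the work, as an engineer would, in place of code of your own. Each camera call takes 0.05 s, during which the arm holds its last target. There are 200 camera calls.

## Working session

There is one attempt and no reset: what is moved stays moved. The work goes in short steps, Python scripts to look and compute and a shell command to move; the robot and the scene stay as the last step left them, time stands still between calls to the robot, and variables do not carry over. Pictures are saved under pics/ and viewed, at most 10 in all, crops included, and the job is handed in when it is done.

```bash
ls; mkdir -p pics; python3 - <<'E'
from workcell import arm, viewer
import cv2,numpy as np
for n in("scene","top"):
    im=viewer.read_camera(n); cv2.imwrite(f"pics/{n}0.png",im[:,:,::-1]); print(n,viewer.camera_params(n))
s=arm.read_state();print(s)
E
```

```text
pics
scene {'fovy': 54.073882758562945, 'cx': 285.6446080022906, 'cy': 209.27666005370577, 'rvec': array([ 2.13261458, -1.02929277,  0.45441066]), 'tvec': array([-0.35395831,  0.37814961,  1.09307265])}
top {'fovy': 43.93729716898081, 'cx': 284.95010611783715, 'cy': 214.24236856892773, 'rvec': array([ 2.14538449, -2.1467398 ,  0.18240943]), 'tvec': array([-0.00440043,  0.55418384,  1.39110214])}
{'time_s': 0.1, 'joints': array([-75.89285736,  19.06606733,  -3.70683409,  83.69966544,
         1.23820174,  77.3425745 ,  -5.07321465]), 'qvel': array([ 0.05330623, -0.20976044,  0.03838586, -0.10743702, -0.16226904,
        0.10043273, -0.02591025]), 'joint_torque': array([ 1.14459199e-03, -6.24555087e+01,  2.44743837e-02, -3.90711021e+01,
       -6.13647443e-02,  3.65679734e-02,  5.28902558e-05]), 'tcp_pos': array([0.16591794, 0.60225057, 0.23587113]), 'eef_rot': array([-1.79931657e+02,  3.72599727e-03,  1.64596453e+02]), 'wrist_force': array([ 0.3872224 , -0.43806698,  0.2155378 ]), 'wrist_torque': array([-0.00943428,  0.02922872, -0.01076776]), 'finger_force': 0.0, 'opening': 0.08689376388548863}
```

View pics/scene0.png

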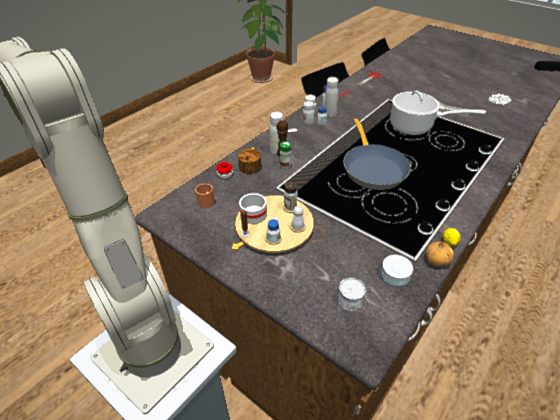

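View pics/top0.png

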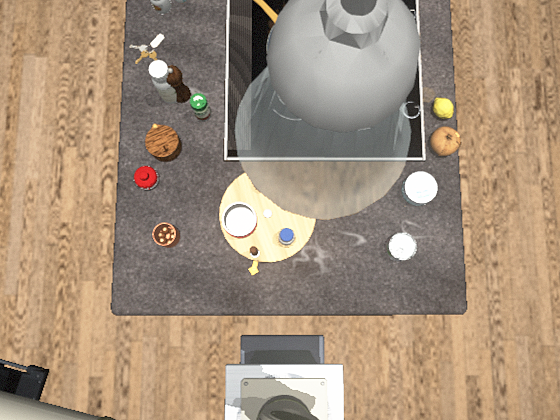

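The scene view shows the cup at (205,195), the crock at (253,207), the handle at (244,222), the blue-capped jar at (273,232) and the pointer at (238,245). The top view shows the cup at (164,235), the crock at (240,221), the handle at (254,251), the pointer at (254,268) and the timer at (146,178). I'll zoom in for exact contours.

```bash
cat > h.py <<'E'
import cv2,numpy as np
from workcell import arm,viewer
def cam(n):
    p=viewer.camera_params(n);f=210/np.tan(np.radians(p["fovy"])/2)
    return np.array([[f,0,p["cx"]],[0,f,p["cy"]],[0,0,1]]),cv2.Rodrigues(p["rvec"])[0],p["tvec"]
def ray(n,uv):
    K,R,t=cam(n); d=R.T@np.linalg.solve(K,[*uv,1.]); return -R.T@t,d
def onz(n,uv,z):
    o,d=ray(n,uv); return o+d*(z-o[2])/d[2]
def tri(a,b): # a=scene uv, b=top uv
    o1,d1=ray("scene",a);o2,d2=ray("top",b)
    d1/=np.linalg.norm(d1);d2/=np.linalg.norm(d2)
    s=np.linalg.lstsq(np.c_[d1,-d2],o2-o1,rcond=None)[0]
    p,q=o1+s[0]*d1,o2+s[1]*d2; return (p+q)/2,np.linalg.norm(p-q)
def proj(n,P):
    K,R,t=cam(n);return cv2.projectPoints(np.array(P,float).reshape(-1,1,3),cv2.Rodrigues(R)[0],t,K,None)[0].reshape(-1,2)
E
python3 - <<'E'
import cv2,numpy as np
a=cv2.imread("pics/scene0.png")[170:260,185:325];b=cv2.imread("pics/top0.png")[165:280,140:330]
a=cv2.resize(a,None,fx=4,fy=4,interpolation=cv2.INTER_NEAREST)
cv2.imwrite("pics/za.png",a); cv2.imwrite("pics/zb.png",cv2.resize(b,None,fx=4,fy=4,interpolation=cv2.INTER_NEAREST))
E
```

```text
(no output)
```

View pics/za.png

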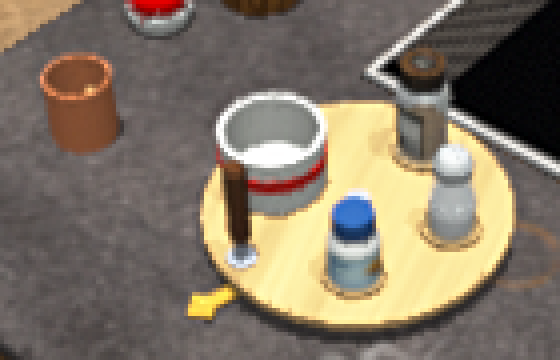

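View pics/zb.png

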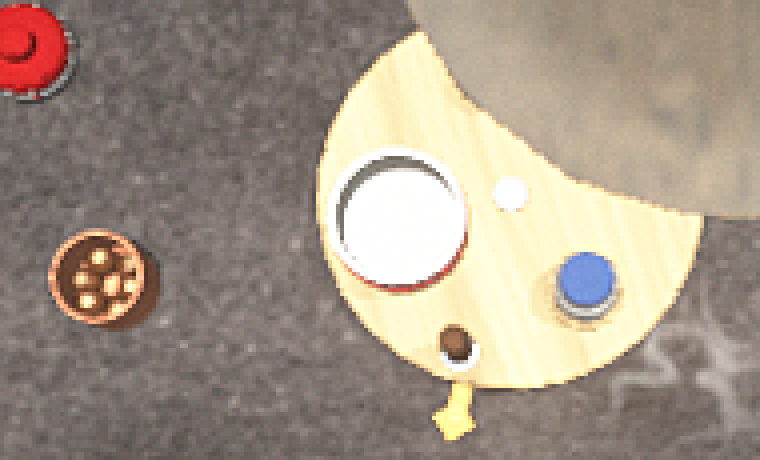

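The zooms show, in zoomed pixels:

| Feature | Scene crop | Top crop |
|---|---|---|
| Cup rim centre | (77,76) | (97,277) |
| Crock rim centre | (271,124) | (399,218) |
| Handle top | (235,166) | (456,343) |
| Pointer tip | (190,312) | (455,438) |

Next I'll refine these with masks and cast rays.

```bash
python3 - <<'E'
from h import *
S=cv2.imread("pics/scene0.png");T=cv2.imread("pics/top0.png")
z=lambda x,y,o:(o[0]+x/4-.375,o[1]+y/4-.375)
so,to=(185,170),(140,165)
for n,a,b in(("cup",(77,76),(97,277)),("crock",(271,124),(399,218)),("handle",(235,166),(456,342)),("tip",(190,312),(455,438)),("bluecap",(355,210),(587,279))):
    p,e=tri(z(*a,so),z(*b,to)); print(n,p.round(4),"gap",e.round(4))
hs=cv2.cvtColor(T,cv2.COLOR_BGR2HSV)
def cont(m):
    c=max(cv2.findContours(m,0,1)[0],key=cv2.contourArea)[:,0,:].astype(float); return c
def circ(P):
    A=np.c_[2*P[:,:2],np.ones(len(P))];s=np.linalg.lstsq(A,(P[:,:2]**2).sum(1),rcond=None)[0];return s[:2],np.sqrt(s[2]+s[:2]@s[:2])
def fit(c,zz,n="top",it=6):
    P=np.array([onz(n,u,zz) for u in c])
    for _ in range(it):
        o,r=circ(P);d=abs(np.hypot(*(P[:,:2]-o).T)-r);P=P[d<max(2*np.median(d),.002)]
    return o.round(4),r.round(4),len(P)
# plate: yellowish
m=cv2.inRange(hs,(12,40,150),(32,160,255)); m[:, :200]=0;m[:,330:]=0;m[:160]=0
m=cv2.morphologyEx(m,cv2.MORPH_CLOSE,np.ones((5,5)))
c=cont(m); 
P=np.array([onz("top",u,.03) for u in c]); k=(c[:,0]<232)|(c[:,1]>243); k&=~((c[:,0]>248)&(c[:,0]<262)) ; k&=(c[:,1]<262)
print("plate",fit(c[k],.03))
hs2=cv2.cvtColor(S,cv2.COLOR_BGR2HSV)
m=cv2.inRange(hs,(0,60,40),(18,255,255));m[:, :145]=0;m[:,190:]=0;m[:215]=0;m[260:]=0
print("cup",fit(cont(m),.068))
for zz in (.09,):
    m=cv2.inRange(hs,(0,0,170),(180,25,255));m[:, :215]=0;m[:,258:]=0;m[:195]=0;m[242:]=0
    print("crock",fit(cont(m),.092))
m=cv2.inRange(hs2,(18,150,150),(32,255,255));m[:232]=0;m[262:]=0;m[:,:225]=0;m[:,250:]=0
c=cont(m);print("ptr scene px",c.min(0),c.max(0),c.mean(0), [onz("scene",u,.008)[:2].round(3) for u in (c[c[:,0].argmin()],c.mean(0))])
m=cv2.inRange(hs,(18,120,150),(32,255,255));m[:255]=0;m[290:]=0;m[:,:240]=0;m[:,270:]=0
c=cont(m);print("ptr top",c.min(0),c.max(0), onz("top",c.mean(0),.008).round(4),onz("top",(254,274),.008).round(4))
m=cv2.inRange(hs,(95,120,80),(125,255,255));m[:220]=0;m[260:]=0;print("blue",fit(cont(m),.105))
E
```

```text
cup [0.4981 0.3193 0.0688] gap 0.0035
crock [0.5331 0.1153 0.1008] gap 0.0028
handle [0.4481 0.0752 0.1385] gap 0.0034
tip [0.3917 0.0822 0.0118] gap 0.0005
bluecap [ 0.4924 -0.0091  0.1077] gap 0.0044
plate (array([0.5589, 0.0443]), np.float64(0.1341), 113)
cup (array([0.4948, 0.3162]), np.float64(0.0359), 42)
crock (array([0.5353, 0.119 ]), np.float64(0.0452), 97)
ptr scene px [232. 242.] [243. 249.] [236.92307692 245.23076923] [array([0.399, 0.09 ]), array([0.412, 0.08 ])]
ptr top [256. 261.] [257. 265.] [0.4231 0.0731 0.008 ] [0.392  0.0809 0.008 ]
blue (array([ 0.4915, -0.0074]), np.float64(0.0146), 44)
```

```bash
cat >> h.py <<'E'
from scipy.spatial.transform import Rotation as Ro
def plan(pos,zt,yt,q=None):
    """rows values for going to TCP pos, with tool z=zt, y=yt (world)"""
    s=arm.read_state();R0=Ro.from_euler("xyz",s["eef_rot"],degrees=True)
    z=np.array(zt,float);z/=np.linalg.norm(z);y=np.array(yt,float);y-=z*(y@z);y/=np.linalg.norm(y)
    R1=Ro.from_matrix(np.c_[np.cross(y,z),y,z])
    print("shift cm",(R0.inv().apply(np.array(pos)-s["tcp_pos"])*100).round(2),"rot",(R0.inv()*R1).as_rotvec(degrees=True).round(1))
def st():
    s=arm.read_state()
    print("t",round(s["time_s"],2),"p",s["tcp_pos"].round(4),"rpy",s["eef_rot"].round(1),"q",s["joints"].round(0),"op",round(s["opening"],4),"ff",round(s["finger_force"],1),"F",s["wrist_force"].round(1))
E
python3 -m creep '[[[0,0,0,0,0,10,8.7],[0,0,0,0,0,20,8.7],[0,0,0,0,0,20,8.7],[0,0,0,0,0,20,8.7],[0,0,0,0,0,20,8.7]]]'
python3 -c "from h import *;st()"
```

```text
time_s: 0.72
tcp_pos: [0.166, 0.6025, 0.2364]
eef_rot: [-180.0, 0.0, 144.7]
wrist_force: [-0.8, 0.2, 0.4]
opening: 0.0871
finger_force: 0.0
t 0.72 p [0.166  0.6025 0.2364] rpy [-180.     0.   144.7] q [-78.  19.  -1.  84.   0.  77. -24.] op 0.0871 ff 0.0 F [-0.8  0.2  0.4]
```

```bash
python3 - <<'E'
from h import *
a=np.radians(32);p=np.radians(20)
f=np.array([np.cos(a),np.sin(a),0])
z=f*np.cos(p)-[0,0,np.sin(p)]
plan(np.array([.497,.318,.20])+.005*z-f*.06,z,[-f[1],f[0],0])
plan(np.array([.40,.45,.25]),z,[-f[1],f[0],0])
E
```

```text
shift cm [-41.32  -9.21   3.82] rot [-40.8 -61.4 -58.3]
shift cm [-27.91   1.06  -1.36] rot [-40.8 -61.4 -58.3]
```

```bash
python3 -m creep '[[[-4,-1,0,-4,-6,-6,8.7],[-8,-2,0,-8,-12,-12,8.7],[-12,-3,0,-12,-18,-17,8.7],[-16,-4,0,-16,-24,-23,8.7],[-20,-4.5,0,-20,-30,-29,8.7]]]'
python3 - <<'E'
from h import *
st()
a=np.radians(32);p=np.radians(20)
f=np.array([np.cos(a),np.sin(a),0])
z=f*np.cos(p)-[0,0,np.sin(p)]
plan(np.array([.497,.318,.20])+.005*z-f*.05,z,[-f[1],f[0],0])
E
```

```text
time_s: 1.35
tcp_pos: [0.3033, 0.4495, 0.2371]
eef_rot: [167.0, 33.8, 171.0]
wrist_force: [1.4, -0.2, -0.3]
opening: 0.0869
finger_force: 0.0
t 1.35 p [0.3033 0.4495 0.2371] rpy [167.   33.8 171. ] q [-80.  -4.  -1. 118.  40.  58. -15.] op 0.0869 ff 0.0 F [ 1.4 -0.2 -0.3]
shift cm [-12.62 -15.54   9.86] rot [-20.4 -31.2 -29.2]
```

```bash
python3 -m creep '[[[-2.5,-3.1,2,-4,-6,-6,8.7],[-5,-6.2,4,-8,-12,-12,8.7],[-7.5,-9.3,6,-12,-18,-17,8.7],[-10,-12.4,8,-16,-25,-23,8.7],[-12.6,-15.5,9.9,-20,-31,-29,8.7]]]'
python3 - <<'E'
from h import *
st()
a=np.radians(32);p=np.radians(20)
f=np.array([np.cos(a),np.sin(a),0])
z=f*np.cos(p)-[0,0,np.sin(p)]
plan(np.array([.497,.318,.20])+.005*z-f*.05,z,[-f[1],f[0],0])
plan(np.array([.497,.318,.14])+.005*z,z,[-f[1],f[0],0])
plan(np.array([.497,.318,.046])+.005*z,z,[-f[1],f[0],0])
E
```

```text
time_s: 1.98
tcp_pos: [0.3936, 0.3859, 0.272]
eef_rot: [154.0, 54.1, 175.0]
wrist_force: [0.6, -0.2, 0.8]
opening: 0.0867
finger_force: 0.0
t 1.98 p [0.3936 0.3859 0.272 ] rpy [154.   54.1 175. ] q [-42. -18. -25. 136.  67.  31. -22.] op 0.0867 ff 0.0 F [ 0.6 -0.2  0.8]
shift cm [  1.71 -12.2    5.41] rot [ -7.2 -10.9 -20.1]
shift cm [  4.23 -12.45  12.8 ] rot [ -7.2 -10.9 -20.1]
shift cm [ 11.85 -14.86  17.75] rot [ -7.2 -10.9 -20.1]
```

```bash
python3 -m creep '[[[0,-3,2.5,-2,-3,-5,8.7],[0,-6,5,-4,-6,-10,8.7],[0,-9,7.5,-6,-9,-15,8.7],[0,-12,10,-7,-11,-20,8.7],[0,-12,10,-7,-11,-20,8.7]]]'
python3 - <<'E'
from h import *
st()
a=np.radians(32);p=np.radians(20)
f=np.array([np.cos(a),np.sin(a),0])
z=f*np.cos(p)-[0,0,np.sin(p)]
plan(np.array([.497,.318,.14])+.005*z,z,[-f[1],f[0],0])
plan(np.array([.497,.318,.046])+.005*z,z,[-f[1],f[0],0])
E
```

```text
time_s: 2.6
tcp_pos: [0.4601, 0.384, 0.3263]
eef_rot: [147.3, 71.9, 175.2]
wrist_force: [-0.2, 0.8, 1.0]
opening: 0.0872
finger_force: 0.0
t 2.6 p [0.4601 0.384  0.3263] rpy [147.3  71.9 175.2] q [  6. -23. -57. 138. 136.  19. -81.] op 0.0872 ff 0.0 F [-0.2  0.8  1. ]
shift cm [ 16.44 -10.56   5.36] rot [ -2.2   5.1 -10.8]
shift cm [ 25.38 -12.14   7.81] rot [ -2.2   5.1 -10.8]
```

```bash
cat > fk.py <<'E'
import numpy as np
from scipy.spatial.transform import Rotation as Ro
from scipy.optimize import least_squares
D=[([-75.893,19.066,-3.707,83.70,1.238,77.343,-5.073],[.1659,.60225,.2359],[-179.93,0,164.6]),
([-78,19,-1,84,0,77,-24],[.166,.6025,.2364],[-180,0,144.7]),
([-80,-4,-1,118,40,58,-15],[.3033,.4495,.2371],[167,33.8,171]),
([-42,-18,-25,136,67,31,-22],[.3936,.3859,.272],[154,54.1,175]),
([6,-23,-57,138,136,19,-81],[.4601,.384,.3263],[147.3,71.9,175.2])]
def fk(q,L,c0=0):
    r=lambda ax,a:Ro.from_euler(ax,a,degrees=True)
    d,a,b,c,e,w=L
    R=r("z",-q[0])*r("y",q[1]);p=np.array([0,0,d])
    R=R*r("z",-q[2]); p=p+R.apply([e,0,a])
    R=R*r("y",q[3]); p=p+R.apply([-e,0,b])
    R=R*r("z",-q[4])*r("y",q[5]); p=p+R.apply([w,0,c])
    return p,R*r("z",-q[6]+c0)
E
python3 - <<'E'
from fk import *
for q,p,o in D:
    R=fk(q,[0]*6)[1];print((R.inv()*Ro.from_euler("xyz",o,degrees=True)).as_rotvec(degrees=True).round(1))
f=lambda L:np.concatenate([fk(q,L)[0]-p for q,p,o in D])
for fix in (0,1):
    s=least_squares(lambda L:np.concatenate([f(L if not fix else [*L[:4],0,0]),.01*(L-np.array([.33,.4,.4,.3,0,0]))]),[.33,.4,.4,.3,0,0]);print(s.x.round(3),f(s.x if not fix else [*s.x[:4],0,0]).reshape(-1,3).round(4))
E
python3 -c "from h import *;print(arm.read_state()['joints'])"
```

```text
[-0.  0. 90.]
[ 0.1 -0.3 90.2]
[-0.4 -0.1 90.6]
[-0.2 -0.5 89.9]
[-0.4  0.1 90.7]
[ 0.378  0.5    0.517  0.449 -0.075 -0.046] [[-0.0445  0.0119  0.0032]
 [-0.0469  0.0115  0.0006]
 [-0.0025 -0.0165 -0.0058]
 [-0.007   0.009   0.0015]
 [ 0.0039  0.0046  0.0006]]
[0.262 0.467 0.477 0.369 0.    0.   ] [[-0.0454  0.0029 -0.0064]
 [-0.0479  0.0028 -0.009 ]
 [-0.0291 -0.0027 -0.0015]
 [-0.0219  0.0186  0.0046]
 [-0.0049  0.0424  0.0123]]
[  5.72876374 -22.51379286 -56.71707851 137.73144584 136.10008081
  18.82846131 -81.40191685]
```

```bash
cat >> fk.py <<'E'
D[4]=([5.73,-22.51,-56.72,137.73,136.1,18.83,-81.4],)+D[4][1:]
def frames(q):
    r=lambda ax,a:Ro.from_euler(ax,a,degrees=True)
    out=[];R=Ro.identity()
    for ax,a in zip("zyzyzyz",[-q[0],q[1],-q[2],q[3],-q[4],q[5],-q[6]]):
        R=R*r(ax,a);out.append(R)
    return out
# unknowns: base z; after q1: y ; after q3: x,y,z ; after q4/5: x,y (elbow frame q4), z ; after q6: x,y,z
def rows(q):
    F=[f.as_matrix() for f in frames(q)]
    return np.c_[[0,0,1.],F[0][:,1],F[2],F[3],F[5]]
def fit(lam=.004):
    A=np.vstack([rows(d[0]) for d in D]);b=np.concatenate([d[1] for d in D])
    x0=np.array([.33,0,0,0,.43,0,0,.43,0,0,.33])
    x=x0+np.linalg.solve(A.T@A+lam*np.eye(11),A.T@(b-A@x0));return x,(A@x-b).reshape(-1,3)
E
python3 - <<'E'
from fk import *
for l in(.03,.003,.0005):
    x,r=fit(l);print(x.round(3));print(abs(r).max(1).round(4))
E
```

```text
[ 0.29  -0.018 -0.001 -0.012  0.434  0.016 -0.012  0.49  -0.008 -0.004
  0.341]
[0.0011 0.0017 0.0015 0.0027 0.0018]
[ 0.283 -0.017 -0.003 -0.012  0.44   0.015 -0.012  0.494 -0.005 -0.005
  0.339]
[0.0012 0.0011 0.0007 0.0012 0.0004]
[ 0.28  -0.017 -0.003 -0.012  0.441  0.013 -0.012  0.493 -0.005 -0.005
  0.339]
[0.0012 0.001  0.0008 0.0009 0.0003]
```

```bash
cat >> fk.py <<'E'
X,_=fit(.003)
LO=np.array([-148.97,-28.65,-84.17,9.2,-72.65,3.7,-149.18]);HI=np.array([148.97,121.19,76.75,138.47,252.65,117.97,149.18])
def FK(q):
    return rows(q)@X,frames(q)[6]*Ro.from_euler("z",90,degrees=True)
def RT(z,y):
    z=np.array(z,float)/np.linalg.norm(z);y=np.array(y,float);y-=z*(y@z);y/=np.linalg.norm(y)
    return Ro.from_matrix(np.c_[np.cross(y,z),y,z])
def ik(p,R,q0,w=1e-4):
    def g(q):
        P,Q=FK(q);return np.r_[(P-p)*10,(R.inv()*Q).as_rotvec()*3,w*(q-q0)]
    s=least_squares(g,np.clip(q0,LO+1,HI-1),bounds=(LO+.5,HI-.5));r=g(s.x)[:6];return s.x,np.linalg.norm(r)
def graspR(phi,p,sgn):
    a,p=np.radians([phi,p]);f=np.array([np.cos(a),np.sin(a),0]);z=f*np.cos(p)-[0,0,np.sin(p)]
    return RT(z,sgn*np.array([-f[1],f[0],0])),f,z
def pour(phi,p,sgn,T): # orientation with cup tilted T to right about horizontal axis; phi=final azimuth of tilting axis
    R,f,z=graspR(phi,p,sgn); return Ro.from_rotvec(np.radians(T)*f)*R,f
def gpt(phi,T,crock=np.array([.535,.118]),off=.030,zg=.16):
    a=np.radians(phi);m=np.array([np.sin(a),-np.cos(a)]) # mouth dir (right of f)
    return np.r_[crock-off*m,zg]
E
python3 - <<'E'
from fk import *
rng=np.random.default_rng(0)
C=np.array([.497,.318,.046])
for p in(15,25):
  for phi in(-30,-50,-70):
    for s in(1,-1):
        R,f,z=graspR(phi,p,s)
        best=None
        for k in range(25):
            q,e=ik(C+.005*z,R,rng.uniform(LO,HI)*.6+(LO+HI)*.2,1e-4)
            if e<.01:
                m=min(np.minimum(q-LO,HI-q))
                # pour chain
                ok=0;qq=q.copy();
                for T in range(0,109,9):
                    Rp,_=pour(phi,p,s,T);zz=Rp.apply([0,0,1]);pp=gpt(phi,T)
                    qq,e2=ik(pp+.005*zz,Rp,qq);
                    if e2>.01:break
                    ok=T
                sc=(ok,m)
                if best is None or sc>best[0]:best=(sc,q.round(0),qq.round(0))
        print(p,phi,s,best)
E
```

```text
15 -30 1 ((90, np.float64(30.82864936151435)), array([-69.,  47.,  -1., 108.,  75.,  81., -65.]), array([  10.,   59.,  -57.,  133.,  149.,  117., -149.]))
15 -30 -1 ((108, np.float64(30.98621984008787)), array([-66.,  47.,  -5., 107.,  77.,  84., 115.]), array([-51.,  38.,  -1., 134., 113.,  93., -10.]))
15 -50 1 ((108, np.float64(38.68700700541629)), array([-96.,  64.,  38.,  92.,  32.,  74., -44.]), array([-117.,   92.,   66.,  122.,   22.,   36., -149.]))
15 -50 -1 ((108, np.float64(26.87538717153504)), array([-69.,  54.,   3.,  91.,  58.,  91., 122.]), array([-68.,  44.,  14., 120.,  85.,  86.,  -0.]))
15 -70 1 ((108, np.float64(25.95725485076572)), array([-87.,  72.,  41.,  74.,  18.,  92., -40.]), array([-106.,   92.,   70.,  106.,   10.,   58., -133.]))
15 -70 -1 ((108, np.float64(13.871707437915532)), array([-64.,  62.,   4.,  73.,  46., 104., 125.]), array([-71.,  52.,  22., 105.,  65.,  89.,  13.]))
25 -30 1 ((45, np.float64(29.789706892576163)), array([-42.,  44., -29., 109.,  84.,  88., -60.]), array([ 36.,  77., -84., 138., 156., 106., -76.]))
25 -30 -1 ((45, np.float64(29.446244944123578)), array([-45.,  43., -26., 109.,  82.,  86., 120.]), array([ 36.,  77., -84., 138., 156., 106., 104.]))
25 -50 1 ((108, np.float64(32.29624988257851)), array([-99.,  60.,  44.,  95.,  22.,  67., -36.]), array([-127.,  112.,   66.,  128.,   -1.,   22., -137.]))
25 -50 -1 ((108, np.float64(27.19816985018339)), array([-55.,  48., -13.,  93.,  63.,  91., 122.]), array([-49.,  43.,  -4., 126., 103.,  98.,  -5.]))
25 -70 1 ((108, np.float64(29.831685608738113)), array([-81.,  61.,  32.,  78.,  22.,  88., -43.]), array([-108.,   87.,   63.,  113.,   27.,   51., -149.]))
25 -70 -1 ((108, np.float64(12.647772067113578)), array([-49.,  57., -18.,  77.,  55., 105., 119.]), array([-49.,  47.,  -4., 111.,  87., 103.,   5.]))
```

```bash
cat >> fk.py <<'E'
def rel(P0,R0,P,R):
    return np.r_[R0.inv().apply(P-P0)*100,(R0.inv()*R).as_rotvec(degrees=True)].round(1)
def pathrows(q0,q1,P0=None,R0=None,op=8.7):
    n=5
    while 1:
        T=[FK(q0+(q1-q0)*k/n) for k in range(n+1)]
        m=max((T[k][1].inv()*T[k+1][1]).magnitude()*57.3 for k in range(n));d=max(np.linalg.norm(T[k+1][0]-T[k][0]) for k in range(n))
        if m<10.5 and d<.06 and np.all(abs(q1-q0)/n*8<.65*np.array([127.2,127.2,159.86,159.86,180,180,180])):break
        n+=5
    for c in range(0,n,5):
        b=T[c];print("[["+",".join("["+",".join(f"{v:g}" for v in rel(*b,*T[k]))+f",{op}]" for k in range(c+1,c+6))+"]]","end",T[c+5][0].round(3))
    return n
E
python3 - <<'E'
from fk import *
from workcell import arm
q=arm.read_state()["joints"]
R,f,z=graspR(-50,18,-1);C=np.array([.497,.318,0])
g,e=ik(C+[0,0,.046]+.005*z,R,np.array([-68,54,2,91,58,91,122.]));print(g.round(0),e)
pre,e=ik(C+[0,0,.17]+.005*z-f*.10,R,g);print(pre.round(1),e)
A=np.array([-76,19,-3.7,84,1,77,-5.])
print(FK(pre)[0])
print(pathrows(q,A)); print(pathrows(A,pre)); print(pathrows(q,pre))
E
```

```text
[-68.  52.   1.  92.  58.  90. 122.] 7.97010795692854e-07
[-73.3  43.8  -1.2  86.3  54.2 102.5 130.1] 3.7469702310462594e-06
[0.43577794 0.39096154 0.16845473]
[[[-3.5,1.8,0.6,-0.4,-2.9,4.7,8.7],[-6.5,2.9,1.2,-0.1,-5.2,9.4,8.7],[-8.9,3.6,1.8,0.9,-6.7,14,8.7],[-10.7,4,2.4,2.5,-7.4,18.4,8.7],[-11.8,4.1,3,4.6,-7.3,22.5,8.7]]] end [0.504 0.431 0.437]
[[[-0.3,0.2,0.7,2.9,0.5,3.6,8.7],[0.1,0.2,1.4,6.2,1.7,6.8,8.7],[1.1,0,1.9,9.8,3.6,9.5,8.7],[2.7,-0.1,2.1,13.6,6.1,11.7,8.7],[4.8,-0.2,2.1,17.6,9.3,13.4,8.7]]] end [0.508 0.457 0.392]
[[[2.5,-0.6,0.1,4.3,3.4,1,8.7],[5.5,-1.2,-0.1,8.7,7.3,1.4,8.7],[8.9,-1.7,-0.8,13,11.7,1.3,8.7],[12.5,-2.2,-2,17.2,16.4,0.7,8.7],[16.3,-2.6,-3.7,21.1,21.5,-0.4,8.7]]] end [0.393 0.522 0.286]
[[[4.4,-0.7,-0.4,4,5.1,-1.8,8.7],[9.1,-1.4,-1.3,7.8,10.4,-4,8.7],[13.8,-2.1,-2.7,11.2,15.9,-6.7,8.7],[18.7,-2.8,-4.6,14.4,21.6,-9.7,8.7],[23.5,-3.7,-6.9,17.2,27.4,-13.2,8.7]]] end [0.164 0.602 0.235]
20
[[[-1.9,-0.8,1.4,2.6,-2.6,-7.1,8.7],[-3.8,-1.7,2.6,5.4,-4.9,-14.2,8.7],[-5.7,-2.5,3.7,8.6,-6.9,-21.2,8.7],[-7.5,-3.4,4.7,12.1,-8.6,-28.3,8.7],[-9.4,-4.3,5.6,15.8,-9.8,-35.3,8.
[... 876 characters left out ...]
7.4,3.2,-13.2,8.7],[0.5,-2.5,4.6,9.8,5.7,-18.4,8.7],[1.7,-3,5.5,11.9,8.9,-23.9,8.7]]] end [0.581 0.413 0.398]
[[[1.3,0.4,1,1.5,3.4,-6.2,8.7],[2.8,0.9,1.7,2.6,7.3,-12.7,8.7],[4.5,1.6,2.3,3.2,11.4,-19.7,8.7],[6.2,2.5,2.6,3.3,15.7,-27.1,8.7],[8.1,3.4,2.7,2.9,20.2,-34.8,8.7]]] end [0.594 0.399 0.309]
[[[0.9,1.9,0.2,-0.8,4.1,-8.2,8.7],[1.8,3.8,0.1,-1.9,8.2,-16.7,8.7],[2.8,5.7,-0.2,-3.5,12.1,-25.5,8.7],[3.7,7.5,-0.8,-5.4,15.9,-34.4,8.7],[4.7,9.3,-1.7,-7.6,19.6,-43.4,8.7]]] end [0.541 0.388 0.219]
[[[-0.3,2.1,-0.8,-2.3,3.3,-9.3,8.7],[-0.5,4.1,-1.8,-4.8,6.3,-18.7,8.7],[-0.7,6,-3.1,-7.5,9.1,-28,8.7],[-0.7,7.9,-4.6,-10.5,11.7,-37.4,8.7],[-0.8,9.8,-6.3,-13.7,14.1,-46.6,8.7]]] end [0.436 0.391 0.168]
25
```

```bash
python3 -m creep '[[[-2.7,1.3,0.8,0,-3,-3,8.7],[-5.2,2.1,1.6,0,-5,-6,8.7],[-7.3,2.4,2.4,1,-7,-9,8.7],[-9.1,2.5,3.4,3,-8,-13,8.7],[-10.4,2.2,4.4,5,-9,-16,8.7]]]' >/dev/null
python3 -c "from h import *;st()"
python3 -m creep '[[[-0.5,-0.6,1.2,2.4,0,-4,8.7],[-0.6,-1.3,2.4,5,1,-8.5,8.7],[-0.2,-1.9,3.6,7,3,-13,8.7],[0.5,-2.5,4.6,10,6,-18,8.7],[1.7,-3,5.5,12,9,-24,8.7]]]' >/dev/null
python3 - <<'E'
from h import *
st()
import fk
q=arm.read_state()["joints"];print(fk.FK(q)[0])
E
```

```text
t 3.23 p [0.5198 0.4218 0.4178] rpy [-131.9   80.6 -107.6] q [ 27. -23. -74. 126. 130.  23. -61.] op 0.0871 ff 0.0 F [-0.6 -1.4  0. ]
t 3.85 p [0.5647 0.3942 0.417 ] rpy [-110.2   57.1  -96. ] q [ 42. -29. -84. 118.  90.  20.  -5.] op 0.0871 ff 0.0 F [-0.3 -0.4  0.8]
[0.57199608 0.39193522 0.42223527]
```

```bash
cat >> fk.py <<'E'
def jac(q):
    h=.05;P,R=FK(q);J=np.zeros((6,7))
    for i in range(7):
        d=np.zeros(7);d[i]=h;p2,R2=FK(q+d);J[:3,i]=(p2-P)/np.radians(h);J[3:,i]=(R2*R.inv()).as_rotvec()/np.radians(h)
    return J
QM=(LO+HI)/2
def sim(q,P,R,k=0.,w=None,n=4,qn=None):
    """follow to pose P,R within a row by pinv steps; k nullspace pull to qn"""
    q=q.copy();qn=QM if qn is None else qn
    for i in range(n):
        p,r=FK(q);e=np.r_[(P-p),(R*r.inv()).as_rotvec()]/(n-i)
        J=jac(q);Ji=J.T@np.linalg.inv(J@J.T+1e-5*np.eye(6))
        dq=np.degrees(Ji@e)+k*(np.eye(7)-Ji@J)@(qn-q)
        q=np.clip(q+dq,LO,HI)
    return q
def run(q,calls,**kw):
    for c in calls:
        P0,R0=FK(q)
        for r in c:
            q=sim(q,P0+R0.apply(np.array(r[:3])/100),R0*Ro.from_rotvec(r[3:6],degrees=True),**kw)
        print(q.round(0))
    return q
E
python3 - <<'E'
from fk import *
q=np.array([-75.89,19.06,-3.71,83.7,1.24,77.34,-5.07])
a=[[0,0,0,0,0,10],[0,0,0,0,0,20],[0,0,0,0,0,20],[0,0,0,0,0,20],[0,0,0,0,0,20]]
b=[[-4,-1,0,-4,-6,-6],[-8,-2,0,-8,-12,-12],[-12,-3,0,-12,-18,-17],[-16,-4,0,-16,-24,-23],[-20,-4.5,0,-20,-30,-29]]
c=[[-2.5,-3.1,2,-4,-6,-6],[-5,-6.2,4,-8,-12,-12],[-7.5,-9.3,6,-12,-18,-17],[-10,-12.4,8,-16,-25,-23],[-12.6,-15.5,9.9,-20,-31,-29]]
d=[[0,-3,2.5,-2,-3,-5],[0,-6,5,-4,-6,-10],[0,-9,7.5,-6,-9,-15],[0,-12,10,-7,-11,-20],[0,-12,10,-7,-11,-20]]
for k in(0,.02,.1):
  for qn in (None,q):
    print("k",k,qn is None);run(q,[a,b,c,d],k=k,qn=qn)
E
```

```text
k 0 True
[-78.  19.  -1.  84.   0.  77. -25.]
[-80.  -4.  -1. 118.  39.  58. -15.]
[-66. -19.  21. 138. 149.  30. -63.]
[ -63.   15.   49.  126.  208.   59. -105.]
k 0 False
[-78.  19.  -1.  84.   0.  77. -25.]
[-80.  -4.  -1. 118.  39.  58. -15.]
[-66. -19.  21. 138. 149.  30. -63.]
[ -63.   15.   49.  126.  208.   59. -105.]
k 0.02 True
[-65.  20. -18.  83.   6.  78. -28.]
[-53.  -3. -26. 117.  38.  57. -14.]
[-41. -15.  -4. 138. 156.  28. -76.]
[-25.  12.   7. 126. 208.  55. -95.]
k 0.02 False
[-78.  19.  -1.  84.   0.  77. -25.]
[-79.  -4.  -2. 118.  39.  58. -15.]
[-66. -19.  20. 138. 149.  30. -63.]
[ -59.   14.   45.  126.  208.   58. -104.]
k 0.1 True
[-43.  26. -47.  82.  19.  80. -36.]
[-31.  -3. -48. 116.  37.  56. -13.]
[-38. -14.  -7. 138. 157.  28. -77.]
[ -8.  12. -12. 125. 209.  53. -91.]
k 0.1 False
[-78.  19.  -1.  84.   0.  77. -25.]
[-77.  -4.  -4. 118.  39.  58. -15.]
[-69. -20.  24. 138. 148.  30. -60.]
[ -55.   13.   41.  126.  208.   58. -103.]
```

```bash
cat >> fk.py <<'E'
def go(q,P,R,verbose=1,op=8.7):
    """straight pose interpolation, sim; prints calls"""
    P0,R0=FK(q);rv=(R0.inv()*R).as_rotvec(degrees=True)
    n=int(np.ceil(max(np.linalg.norm(rv)/9.5,np.linalg.norm(P-P0)/.05)/5)*5)
    mx=0
    for k in range(1,n+1):
        q2=sim(q,P0+(P-P0)*k/n,R0*Ro.from_rotvec(rv*k/n,degrees=True));mx=max(mx,(abs(q2-q)*8/np.array([127.2,127.2,159.86,159.86,180,180,180])).max());q=q2
    if verbose:print("n",n,"speed",round(mx,2),"q",q.round(0),"err",np.linalg.norm(FK(q)[0]-P).round(3),"margin",np.minimum(q-LO,HI-q).min().round(0))
    return q
E
python3 - <<'E'
from fk import *
from workcell import arm
q0=arm.read_state()["joints"]
R,f,z=graspR(-50,18,-1);C=np.array([.497,.318,0])
g,e=ik(C+[0,0,.046]+.005*z,R,np.array([-68,54,2,91,58,91,122.]))
pre,e=ik(C+[0,0,.17]+.005*z-f*.10,R,g)
A=np.array([-76,19,-3.7,84,1,77,-5.])
for name,via in {"A":[A],"mid":[pre*.5+A*.5],"A,mid":[A,pre*.5+A*.5],"direct":[],"yaw":[pre*.75+A*.25]}.items():
    print(name);q=q0
    for v in via+[pre,g]: q=go(q,*FK(v))
E
```

```text
A
n 15 speed 2.87 q [-27.  42. -79.  82.  41.  89. -29.] err 0.0 margin 5.0
n 20 speed 0.42 q [-55.  47. -27.  85.  67. 113. 125.] err 0.0 margin 5.0
n 5 speed 0.11 q [-49.  54. -23.  91.  72. 102. 118.] err 0.0 margin 16.0
mid
n 10 speed 2.41 q [-33.  50. -66.  83.  60. 110.  45.] err 0.0 margin 8.0
n 10 speed 0.37 q [-46.  51. -41.  85.  75. 118. 123.] err 0.012 margin 0.0
n 5 speed 0.11 q [-40.  58. -35.  90.  80. 109. 117.] err 0.0 margin 9.0
A,mid
n 15 speed 2.87 q [-27.  42. -79.  82.  41.  89. -29.] err 0.0 margin 5.0
n 10 speed 0.34 q [-32.  53. -71.  83.  63. 113.  44.] err 0.0 margin 5.0
n 10 speed 0.37 q [-46.  51. -41.  85.  75. 118. 123.] err 0.013 margin 0.0
n 5 speed 0.1 q [-40.  58. -35.  90.  80. 109. 117.] err 0.0 margin 9.0
direct
n 15 speed 1.5 q [-42.  54. -47.  84.  79. 118. 123.] err 0.035 margin 0.0
n 5 speed 0.1 q [-36.  61. -40.  90.  84. 113. 117.] err 0.0 margin 5.0
yaw
n 15 speed 1.84 q [-36.  53. -59.  84.  71. 118.  83.] err 0.006 margin 0.0
n 5 speed 0.36 q [-44.  52. -43.  85.  77. 118. 123.] err 0.021 margin 0.0
n 5 speed 0.1 q [-38.  59. -37.  90.  82. 110. 117.] err 0.0 margin 8.0
```

```bash
cat > nx.py <<'E'
# shift/rot total from now to a pose
from h import *
import fk
def to(P,R):
    s=arm.read_state();q=s["joints"];R0=Ro.from_euler("xyz",s["eef_rot"],degrees=True)
    v=fk.rel(s["tcp_pos"],R0,np.array(P),R);n=max(np.linalg.norm(v[3:])/10,np.linalg.norm(v[:3])/6)
    print("total",v,"rows>=",n.round(1));return v
R,f,z=fk.graspR(-50,18,-1);C=np.array([.497,.318,0])
g,e=fk.ik(C+[0,0,.046]+.005*z,R,np.array([-68,54,2,91,58,91,122.]))
pre,e=fk.ik(C+[0,0,.17]+.005*z-f*.10,R,g)
A=np.array([-76,19,-3.7,84,1,77,-5.])
E
python3 - <<'E'
from nx import *
st();to(*fk.FK(A))
q=arm.read_state()["joints"]
P0,R0=fk.FK(q)
for k in range(1,4):
    print(fk.go(q,P0+(fk.FK(A)[0]-P0)*k/3,R0*Ro.from_rotvec((R0.inv()*fk.FK(A)[1]).as_rotvec()*k/3)).round(0))
E
```

```text
t 3.85 p [0.5647 0.3942 0.417 ] rpy [-110.2   57.1  -96. ] q [ 42. -29. -84. 118.  90.  20.  -5.] op 0.0871 ff 0.0 F [-0.3 -0.4  0.8]
total [  6.3  36.8 -31.2  -3.6  82.3  48. ] rows>= 9.5
n 5 speed 0.82 q [ 33. -13. -84. 106.  44.  59.  20.] err 0.179 margin 0.0
[ 33. -13. -84. 106.  44.  59.  20.]
n 10 speed 2.87 q [-22.  31. -78.  88.  56.  95.  -9.] err 0.0 margin 7.0
[-22.  31. -78.  88.  56.  95.  -9.]
n 15 speed 2.87 q [-27.  42. -79.  82.  41.  89. -29.] err 0.0 margin 5.0
[-27.  42. -79.  82.  41.  89. -29.]
```

```bash
python3 -m creep '[[[0.4,2.5,-2,0,5.5,3,8.7],[0.8,5,-4,0,11,6.5,8.7],[1.2,7.4,-6,-1,16,10,8.7],[1.7,9.8,-8,-1,22,13,8.7],[2.1,12.3,-10.4,-1,27,16,8.7]]]' >/dev/null
python3 -c "
from nx import *
st();to(*fk.FK(A))"
```

```text
t 4.47 p [0.419  0.4373 0.369 ] rpy [-156.8   50.2 -149. ] q [ 30. -29. -84. 106.  22.  48.  38.] op 0.0871 ff 0.0 F [ 0.5  1.  -0.8]
total [ 18.8  24.4 -12.3  -0.6  55.   32.6] rows>= 6.4
```

```bash
python3 -m creep '[[[1.9,2.4,-1.2,0,5.5,3.3,8.7],[3.8,4.9,-2.4,0,11,6.5,8.7],[5.6,7.3,-3.7,0,16.5,10,8.7],[7.5,9.8,-5,0,22,13,8.7],[9.4,12.2,-6.1,0,27.5,16,8.7]]]' >/dev/null
python3 -c "
from nx import *
st();to(*fk.FK(A))"
```

```text
t 5.1 p [0.2795 0.4511 0.3237] rpy [-177.9   27.3 -177.3] q [ 30. -29. -84.  98.  -5.  70.  36.] op 0.0868 ff 0.0 F [ 0.7 -0.8 -0.1]
total [13.7 15.7  2.3  2.2 27.6 17.1] rows>= 3.5
```

```bash
python3 -m creep '[[[2.7,3.1,0.5,0,5.5,3.3,8.7],[5.4,6.2,1,1,11,6.5,8.7],[8.1,9.3,1.4,1,16.5,10,8.7],[11,12.5,1.8,2,22,13.5,8.7],[13.7,15.7,2.3,2,27.5,17,8.7]]]' >/dev/null
python3 - <<'E'
from nx import *
st();to(*fk.FK(A))
q0=arm.read_state()["joints"];PA,RA=fk.FK(A)
import itertools
for P in ([.17,.6,.24],[.3,.7,.25],[.1,.8,.25],[.0,.6,.3],[.3,.5,.4],[.4,.5,.2],[.4,.75,.3]):
  for yw in(0,-60,-120):
    try:
        print(P,yw);q=fk.go(q0,np.array(P),RA*Ro.from_euler("z",yw,degrees=True)); q=fk.go(q,*fk.FK(pre))
    except Exception as e:print(e)
E
```

```text
t 5.72 p [0.152  0.4671 0.2842] rpy [176.7   0.  164.9] q [ 32. -29. -84.  99. -30.  82.  27.] op 0.0872 ff 0.0 F [-0.3 -1.1  0.6]
total [ 2.4 13.1  5.7  3.3  0.2  0.2] rows>= 2.4
[0.17, 0.6, 0.24] 0
n 5 speed 0.4 q [ 54. -29. -84.  89. -39.  83.  26.] err 0.233 margin 0.0
n 20 speed 0.56 q [ 71. -29. -84. 111.  19.  89. 122.] err 0.487 margin 0.0
[0.17, 0.6, 0.24] -60
n 10 speed 0.28 q [ 53. -29. -84.  89. -39.  83.  85.] err 0.235 margin 0.0
n 15 speed 0.48 q [ 70. -29. -84. 112.  20.  86. 124.] err 0.485 margin 0.0
[0.17, 0.6, 0.24] -120
n 15 speed 0.39 q [ 53. -29. -84.  89. -38.  83. 145.] err 0.235 margin 0.0
n 10 speed 0.5 q [ 70. -29. -84. 112.  20.  83. 127.] err 0.479 margin 0.0
[0.3, 0.7, 0.25] 0
n 10 speed 0.48 q [ 74. -29. -84.  77. -47.  87.  33.] err 0.381 margin 0.0
n 20 speed 1.05 q [  61.  -29.  -84.  113.  -14.   47. -149.] err 0.198 margin 0.0
[0.3, 0.7, 0.25] -60
n 10 speed 0.46 q [ 74. -29. -84.  77. -46.  87.  92.] err 0.383 margin 0.0
n 15 speed 0.33 q [ 70. -29. -84. 112.  20.  86. 124.] err 0.484 margin 0.0
[0.3, 0.7, 0.25] -120
n 15 speed 0.42 q [ 74. -29. 
[... 2007 characters left out ...]
0.0
[0.4, 0.5, 0.2] -120
n 15 speed 0.48 q [ 76. -29. -84.  93. -34.  77. 149.] err 0.29 margin 0.0
n 15 speed 0.27 q [ 71. -29. -84. 112.  19.  88. 122.] err 0.489 margin 0.0
[0.4, 0.75, 0.3] 0
n 10 speed 0.64 q [ 87. -29. -84.  64. -53.  95.  35.] err 0.456 margin 0.0
n 20 speed 1.08 q [  61.  -29.  -84.  113.  -14.   47. -149.] err 0.199 margin 0.0
[0.4, 0.75, 0.3] -60
n 10 speed 0.62 q [ 87. -29. -84.  64. -53.  95.  95.] err 0.456 margin 0.0
n 15 speed 0.36 q [ 70. -29. -84. 112.  20.  85. 125.] err 0.483 margin 0.0
[0.4, 0.75, 0.3] -120
n 15 speed 0.44 q [ 87. -29. -84.  64. -53.  95. 149.] err 0.459 margin 0.0
n 15 speed 0.46 q [ 70. -29. -84. 112.  20.  85. 125.] err 0.484 margin 0.0
```

```bash
nproc; cat > fast.py <<'E'
import numpy as np, fk
from scipy.spatial.transform import Rotation as Ro
X,LO,HI=fk.X,fk.LO,fk.HI
V=np.radians([127.2,127.2,159.86,159.86,180,180,180])*.7
Lo,Hi=np.radians(LO+.3),np.radians(HI-.3)
def rz(a):c,s=np.cos(a),np.sin(a);return np.array([[c,-s,0],[s,c,0],[0,0,1.]])
def ry(a):c,s=np.cos(a),np.sin(a);return np.array([[c,0,s],[0,1,0],[-s,0,c]])
C90=rz(np.pi/2)
def FJ(q):
    R=np.eye(3);ax=[];org=[];p=np.array([0,0,X[0]])
    for i in range(7):
        if i%2==0: ax.append(-R[:,2])
        else: ax.append(R[:,1])
        org.append(p)
        R=R@(rz(-q[i]) if i%2==0 else ry(q[i]))
        if i==0:p=p+R[:,1]*X[1]
        if i==2:p=p+R@X[2:5]
        if i==3:p=p+R@X[5:8]
        if i==5:p=p+R@X[8:11]
    J=np.array([np.r_[np.cross(a,p-o),a] for a,o in zip(ax,org)]).T
    return p,R@C90,J
def lg(R):
    return Ro.from_matrix(R).as_rotvec()
def row(q,P,R,n=2):
    dt=.125/n
    for i in range(n):
        for it in range(2):
            p,r,J=FJ(q);e=np.r_[P-p,lg(R@r.T)]
            if it==0:e=e/(n-i)
            else:break
            free=np.ones(7,bool);dq=np.zeros(7)
            for _ in range(4):
                Jf=J[:,free];e2=e-J[:,~free]@dq[~free]
                dq[free]=Jf.T@np.linalg.solve(Jf@Jf.T+1e-5*np.eye(6),e2)
                bad=free&((q+dq<Lo-1e-9)|(q+dq>Hi+1e-9))
                if not bad.any():break
                dq[bad]=np.clip(q+dq,Lo,Hi)[bad]-q[bad];free&=~bad
            s=max(1,(abs(dq)/(V*dt)).max());q=np.clip(q+dq/s,Lo,Hi)
    return q
def goto(q,P,R,extra=0):
    p,r,_=FJ(q);rv=lg(r.T@R);n=int(np.ceil(max(np.degrees(np.linalg.norm(rv))/9.5,np.linalg.norm(P-p)/.055)/5)*5+extra)
    zmin=9
    for k in range(1,n+1):
        q=row(q,p+(P-p)*k/n,r@Ro.from_rotvec(rv*k/n).as_matrix());zmin=min(zmin,FJ(q)[0][2])
    p2,r2,_=FJ(q)
    return q,np.linalg.norm(p2-P)+.3*np.linalg.norm(lg(r2.T@R)),n,zmin
E
cat > srch.py <<'E'
from nx import *
import fast,time,multiprocessing as mp
q0=np.radians(arm.read_state()["joints"])
G=fast.FJ(np.radians(pre)) 
def job(seed):
    rng=np.random.default_rng(seed);best=[]
    t=time.time()
    while time.time()-t<100:
        v=rng.uniform([-110,0,-45,50,-20,40,-60],[-40,60,45,125,110,110,130])
        p,r,_=fast.FJ(np.radians(v))
        if not(.2<p[2]<.6 and r[2,2]<.2 and p[1]>.3 and p[0]>0):continue
        q,e1,n1,z1=fast.goto(q0,p,r)
        q,e,n,z=fast.goto(q,G[0],G[1])
        if e<.02 and min(z1,z)>.12:
            qd=np.degrees(q);best.append((np.linalg.norm(qd-pre),n1+n,round(e1,2),qd.round(0),p.round(3),r))
    return sorted(best,key=lambda b:b[0])[:2]
if __name__=="__main__":
    with mp.Pool() as P: R=sum(P.map(job,range(mp.cpu_count())),[])
    R.sort(key=lambda b:b[0]);print(len(R))
    for b in R[:5]:print(b[:5],Ro.from_matrix(b[5]).as_euler("xyz",degrees=True).round(0))
E
python3 srch.py
```

```text
4
8
(np.float64(29.665245697833246), 35, np.float64(0.1), array([-58.,  46., -22.,  85.,  65., 111., 126.]), array([0.036, 0.795, 0.505])) [ 92.  85. 149.]
(np.float64(30.281366160633276), 30, np.float64(0.13), array([-58.,  46., -23.,  85.,  65., 111., 126.]), array([0.066, 0.665, 0.365])) [106.  72. 142.]
(np.float64(30.794823942846204), 30, np.float64(0.05), array([-58.,  46., -23.,  85.,  65., 111., 126.]), array([0.061, 0.471, 0.354])) [131.  79. 156.]
(np.float64(31.727609238127418), 30, np.float64(0.28), array([-57.,  46., -24.,  85.,  65., 112., 126.]), array([0.061, 0.916, 0.405])) [102.  63. 147.]
(np.float64(31.839277457912036), 35, np.float64(0.1), array([-57.,  46., -24.,  85.,  65., 112., 126.]), array([0.072, 0.843, 0.546])) [101.  69. 162.]
```

```bash
python3 - <<'E'
from nx import *
import fast
R=Ro.from_euler("xyz",[106,72,142],degrees=True);v=to([.066,.665,.365],R)
q=np.radians(arm.read_state()["joints"]);q,e,n,z=fast.goto(q,np.array([.066,.665,.365]),R.as_matrix());print(np.degrees(q).round(0),e,n,fast.FJ(q)[0], fast.FJ(q)[1][:,2])
E
```

```text
total [ 13.5  17.3  -7.1 -46.2 -69.8 -29.8] rows>= 8.9
[-20. -28. -84. 121.  71.  52. -44.] 0.13152420527729283 10 [0.10426788 0.57449841 0.43248873] [ 0.77543272  0.62232935 -0.10681889]
```

```bash
python3 -m creep '[[[1.3,1.7,-0.7,-5,-7,-3,8.7],[2.7,3.5,-1.4,-9,-14,-6,8.7],[4,5.2,-2.1,-14,-21,-9,8.7],[5.4,7,-2.8,-18,-28,-12,8.7],[6.7,8.6,-3.5,-23,-35,-15,8.7]]]' >/dev/null
python3 - <<'E'
from nx import *
import fast
st()
R=Ro.from_euler("xyz",[106,72,142],degrees=True);v=to([.066,.665,.365],R)
q=np.radians(arm.read_state()["joints"])
q,e,n,z=fast.goto(q,np.array([.066,.665,.365]),R.as_matrix());print(np.degrees(q).round(0),e,n)
E
```

```text
t 6.35 p [0.1108 0.5593 0.3284] rpy [154.4  37.6 171.2] q [ -1. -29. -84. 106.  12.  54.  -5.] op 0.0872 ff 0.0 F [ 1.5 -0.9 -0.7]
total [  2.6  11.7  -1.7 -22.5 -34.7 -14.6] rows>= 4.4
[-20. -28. -84. 121.  71.  52. -44.] 0.13153019989928366 5
```

```bash
python3 -m creep '[[[0.5,2.3,-0.3,-4.5,-7,-3,8.7],[1,4.7,-0.7,-9,-14,-6,8.7],[1.6,7,-1,-13.5,-21,-9,8.7],[2.1,9.4,-1.4,-18,-28,-12,8.7],[2.6,11.7,-1.7,-22.5,-34.7,-14.6,8.7]]]' >/dev/null
python3 - <<'E'
from nx import *
import fast
st()
v=to(*fk.FK(pre))
q=np.radians(arm.read_state()["joints"])
q,e,n,z=fast.goto(q,fast.FJ(np.radians(pre))[0],fk.FK(pre)[1].as_matrix());print(np.degrees(q).round(0),e,n,z)
E
```

```text
t 6.97 p [0.1029 0.5769 0.419 ] rpy [112.2  71.1 150.9] q [-18. -29. -84. 121.  71.  48. -44.] op 0.0869 ff 0.0 F [ 0.3 -0.8  0.2]
total [  11.3  -40.9   16.6    6.8  121.1 -126.2] rows>= 17.5
[-57.  46. -23.  85.  65. 112. 126.] 0.0005114676739528559 20 0.16862793067665516
```

```bash
python3 -m creep '[[[0.6,-2,0.8,0.3,6,-6.3,8.7],[1.1,-4.1,1.7,0.7,12,-12.6,8.7],[1.7,-6.1,2.5,1,18,-19,8.7],[2.3,-8.2,3.3,1.4,24,-25,8.7],[2.8,-10.2,4.1,1.7,30,-31.5,8.7]]]' >/dev/null
cat > a.py <<'E'
from nx import *
import fast
st()
v=to(*fk.FK(pre))
q=np.radians(arm.read_state()["joints"])
q,e,n,z=fast.goto(q,fast.FJ(np.radians(pre))[0],fk.FK(pre)[1].as_matrix());print(np.degrees(q).round(0),e,n,z)
E
python3 a.py
```

```text
t 7.6 p [0.1863 0.5292 0.3554] rpy [-161.    50.3 -117.2] q [-48. -17. -44. 118.  42.  48.  28.] op 0.0867 ff 0.0 F [-0.1 -0.2 -0.3]
total [ 14.9 -23.3  19.9   5.2  90.7 -94.6] rows>= 13.1
[-58.  46. -23.  85.  65. 111. 126.] 0.0005094903313731449 15 0.1686270249806187
```

```bash
python3 -m creep '[[[1,-1.5,1.3,0.3,6,-6.3,8.7],[2,-3.1,2.7,0.7,12,-12.6,8.7],[3,-4.6,4,1,18,-19,8.7],[4,-6.2,5.3,1.4,24,-25,8.7],[5,-7.8,6.6,1.7,30,-31.5,8.7]]]' >/dev/null
python3 a.py
```

```text
t 8.22 p [0.2697 0.4827 0.2934] rpy [-149.5    9.5  -99.2] q [-50.   1. -34. 104.  34.  71.  74.] op 0.0868 ff 0.0 F [ 0.2 -0.1 -0. ]
total [  8.4  -9.7  18.8   3.4  60.7 -63.2] rows>= 8.8
[-58.  46. -22.  85.  65. 111. 126.] 0.0005119249944849097 10 0.1686271140281464
```

```bash
python3 -m creep '[[[0.8,-1,1.9,0.3,6,-6.3,8.7],[1.7,-1.9,3.8,0.7,12,-12.6,8.7],[2.5,-2.9,5.6,1,18,-19,8.7],[3.4,-3.9,7.5,1.4,24,-25,8.7],[4.2,-4.9,9.4,1.7,30.3,-31.6,8.7]]]' >/dev/null
python3 a.py
```

```text
t 8.85 p [0.3533 0.4368 0.2306] rpy [-150.4  -32.7  -87. ] q [-53.  25. -31.  91.  46.  96. 100.] op 0.0871 ff 0.0 F [ 0.3 -0.4  0.3]
total [  0.9  -3.   10.8   1.8  30.4 -31.6] rows>= 4.4
[-58.  46. -22.  85.  65. 111. 126.] 0.0005145810099834741 5 0.16862061327239503
```

```bash
python3 -m creep '[[[0.2,-0.6,2.2,0.4,6,-6.3,8.7],[0.4,-1.2,4.3,0.7,12,-12.6,8.7],[0.5,-1.8,6.5,1.1,18,-19,8.7],[0.7,-2.4,8.6,1.5,24,-25,8.7],[0.9,-3,10.8,1.8,30.4,-31.6,8.7]]]' >/dev/null
python3 a.py
python3 - <<'E'
from nx import *
import fast
q=np.radians(arm.read_state()["joints"])
def mv(P,R):
    global q
    q,e,n,_=fast.goto(q,np.array(P),R.as_matrix());print(np.degrees(q).round(0),round(e,3),n)
RP,f,z=fk.graspR(-50,18,-1)
to(C+[0,0,.10]+.005*z-.1*f,RP);mv(C+[0,0,.10]+.005*z-.1*f,RP)
to(C+[0,0,.046]+.005*z,RP);mv(C+[0,0,.046]+.005*z,RP)
mv(C+[0,0,.2]+.005*z,RP)
for T in(0,40,70,90,106,0):
    Rp,_=fk.pour(-50,18,-1,T);g_=fk.gpt(-50,T,off=.035,zg=.165);mv(g_+.005*Rp.apply([0,0,1]),Rp)
im=viewer.read_camera("top");im2=viewer.read_camera("scene")
cv2.imwrite("pics/pre.png",np.hstack([cv2.resize(im[150:330,60:330],None,fx=1.5,fy=1.5),cv2.resize(im2[100:280,120:385],None,fx=1.5,fy=1.5)])[:,:,::-1])
E
```

```text
t 9.47 p [0.4351 0.3911 0.1685] rpy [179.9 -72.  -49.9] q [-58.  45. -23.  87.  64. 111. 125.] op 0.087 ff 0.0 F [-0.8  0.2 -0.3]
total [ 0.  -0.   0.1 -0.   0.   0. ] rows>= 0.0
[-58.  46. -23.  85.  65. 111. 126.] 1.8693455540719545e-06 5 0.1684544356004718
total [-6.6 -0.   2.2 -0.   0.   0. ] rows>= 1.2
[-58.  52. -22.  85.  65. 108. 121.] 0.0 5
total [-8.7 -0.  13.4 -0.   0.   0. ] rows>= 2.7
[-52.  53. -19.  91.  69. 100. 119.] 0.0 5
[-51.  38. -20.  93.  68. 105. 130.] 0.0 5
[-38.  31. -15. 111.  75.  89. 127.] 0.001 5
[-40.  29. -14. 120.  86.  85.  81.] 0.0 5
[-42.  32. -13. 123.  94.  89.  44.] 0.0 5
[-43.  37. -12. 123.  98.  95.  21.] 0.0 5
[-43.  42. -11. 121.  99. 100.   3.] 0.0 5
[-39.  31. -15. 111.  75.  89. 127.] 0.0 15
```

View pics/pre.png

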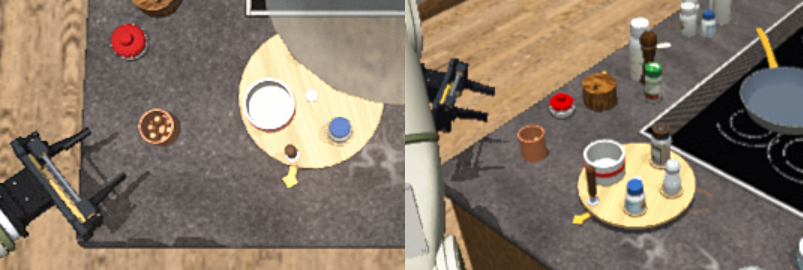

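Here the gripper is level and pointing at the cup, at (158,127) in the left panel. The cup, crock and handle haven't moved. Next I'll lower it, then slide it in.

```bash
python3 -m creep '[[[-3,0,1,0,0,0,8.7],[-6,0,2,0,0,0,8.7],[-9,0,3,0,0,0,8.7],[-11.8,0,3.9,0,0,0,8.7],[-11.8,0,3.9,0,0,0,8.7]]]'
python3 - <<'E'
from nx import *
st();RP,f,z=fk.graspR(-50,18,-1);to(C+[0,0,.046]+.005*z,RP)
for n in("top","scene"):cv2.imwrite(f"pics/d_{n}.png",viewer.read_camera(n)[:,:,::-1])
a=cv2.imread("pics/d_top.png")[170:330,60:260];b=cv2.imread("pics/d_scene.png")[130:290,140:340]
cv2.imwrite("pics/d.png",np.hstack([cv2.resize(a,None,fx=2,fy=2),cv2.resize(b,None,fx=2,fy=2)]))
P=np.array([arm.read_state()["tcp_pos"]-.005*z]);print(fk and proj("top",P),proj("scene",P))
E
```

```text
time_s: 10.2
tcp_pos: [0.4344, 0.3912, 0.0438]
eef_rot: [-179.4, -71.7, -50.7]
wrist_force: [0.3, -0.4, 0.1]
opening: 0.0868
finger_force: 0.0
t 10.2 p [0.4344 0.3912 0.0438] rpy [-179.4  -71.7  -50.7] q [-59.  56. -22.  86.  65. 106. 117.] op 0.0868 ff 0.0 F [ 0.3 -0.4  0.1]
total [ 3.2 -0.1  9.6  0.   0.3 -0.2] rows>= 1.7
[[136.82497955 258.65429323]] [[176.00557424 193.85559271]]
```

View pics/d.png

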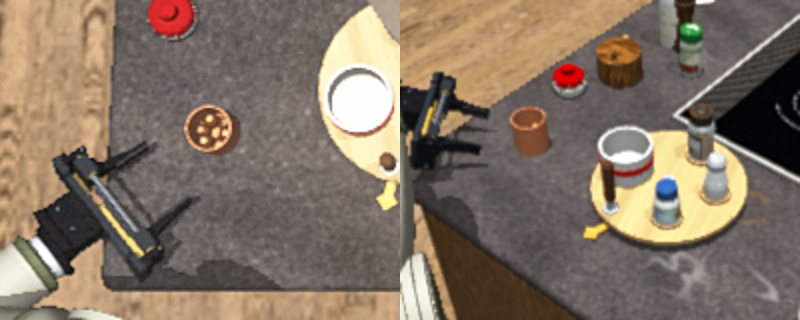

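The tips are at about (150,145) and (195,200) in the left panel and the cup is at (211,130). The cup may sit slightly left of the tool's line, so I'll measure that before sliding in.

```bash
python3 - <<'E'
from nx import *
T=cv2.imread("pics/d_top.png");hs=cv2.cvtColor(T,cv2.COLOR_BGR2HSV)
RP,f,z=fk.graspR(-50,18,-1);s=arm.read_state();r=np.array([f[1],-f[0],0])
# sample line profiles across fingers at grasp plane height, 10 and 0 mm along from grasp point
for d in (.012,.0,-.012):
    c=s["tcp_pos"]+z*(d-.005)
    uv=proj("top",[c+r*w for w in np.arange(-.075,.0751,.003)])
    print(d,[int(hs[int(round(v)),int(round(u)),2]) for u,v in uv])
# cup: coppery mask in top, circle
m=cv2.inRange(hs,(3,90,60),(16,255,255));m[:, :150]=0;m[:,182:]=0;m[:220]=0;m[252:]=0
c=cv2.findContours(m,0,1)[0];c=max(c,key=cv2.contourArea);(u,v),rad=cv2.minEnclosingCircle(c);print(u,v,rad,onz("top",(u,v),.068))
print("rel cup: right",(onz("top",(u,v),.068)-s["tcp_pos"])@r,"fwd",(onz("top",(u,v),.068)-s["tcp_pos"])@f)
E
```

```text
0.012 [113, 116, 120, 122, 116, 114, 105, 110, 48, 58, 58, 64, 34, 58, 71, 113, 113, 131, 103, 100, 114, 109, 106, 108, 111, 108, 114, 107, 93, 93, 111, 129, 126, 127, 115, 117, 117, 130, 127, 118, 88, 77, 45, 39, 29, 64, 90, 102, 96, 108, 98]
0.0 [130, 125, 111, 97, 113, 121, 129, 128, 94, 46, 91, 62, 42, 59, 56, 99, 104, 110, 108, 112, 112, 108, 106, 117, 123, 128, 119, 119, 121, 116, 122, 122, 118, 118, 117, 114, 112, 110, 110, 109, 115, 80, 55, 33, 26, 59, 80, 114, 105, 102, 104]
-0.012 [104, 102, 114, 106, 107, 131, 140, 62, 32, 48, 70, 41, 25, 54, 72, 89, 127, 112, 113, 117, 115, 112, 120, 118, 118, 121, 104, 110, 114, 117, 111, 111, 108, 113, 112, 109, 117, 110, 117, 130, 127, 79, 46, 53, 44, 34, 55, 63, 102, 116, 114]
165.66891479492188 234.56756591796875 13.908079147338867 [0.49496822 0.31575175 0.068     ]
rel cup: right 0.0030667950301433225 fwd 0.09697021540174497
```

```bash
python3 -m creep '[[[0.8,-0.3,2.4,0,0,0,8.7],[1.6,-0.3,4.8,0,0,0,8.7],[2.4,-0.3,7.2,0,0,0,8.7],[3.2,-0.3,9.6,0,0,0,8.7],[3.2,-0.3,9.6,0,0,0,8.7]]]' 25
python3 - <<'E'
from nx import *
T=viewer.read_camera("top")[:,:,::-1];S=viewer.read_camera("scene")[:,:,::-1]
cv2.imwrite("pics/e.png",np.hstack([cv2.resize(T[170:310,70:270],None,fx=2,fy=2),cv2.resize(S[130:270,140:340],None,fx=2,fy=2)]))
E
```

```text
time_s: 10.92
tcp_pos: [0.5041, 0.3125, 0.0455]
eef_rot: [-179.2, -71.9, -51.0]
wrist_force: [-0.4, 0.3, 0.8]
opening: 0.087
finger_force: 0.0
```

View pics/e.png

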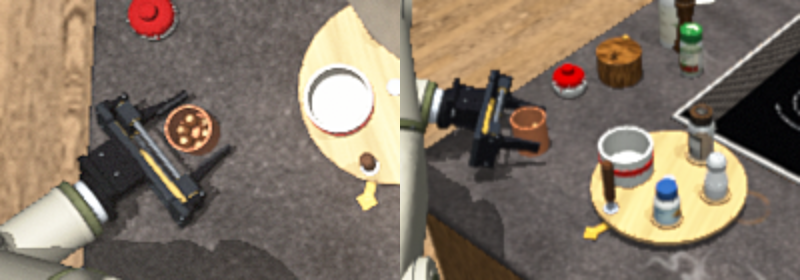

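The cup at (189,129) in the left panel sits between the fingers, about 6 mm left of centre. I'll shift over and close.

```bash
python3 -m creep '[[[0,-0.3,-0.2,0,0,0,8.7],[0,-0.5,-0.3,0,0,0,8.7],[0,-0.5,-0.3,0,0,0,5],[0,-0.5,-0.3,0,0,0,5],[0,-0.5,-0.3,0,0,0,5]]]' 25
python3 -m creep '[[[0,0,0,0,0,0,5],[0,0,0,0,0,0,5],[0,0,0,0,0,0,5],[0,0,0,0,0,0,5],[0,0,0,0,0,0,5]]]' 25
```

```text
time_s: 11.65
tcp_pos: [0.5042, 0.3209, 0.0459]
eef_rot: [-179.3, -71.8, -50.7]
wrist_force: [-1.8, -0.4, 0.3]
opening: 0.0645
finger_force: 0.4
time_s: 12.28
tcp_pos: [0.5043, 0.3209, 0.0458]
eef_rot: [-179.3, -71.8, -50.7]
wrist_force: [-0.2, -0.1, -1.0]
opening: 0.0621
finger_force: 25.0
```

```bash
cat > b.py <<'E'
from nx import *
import fast
CR=np.array([.538,.121]);off,zg=.040,.178
def tgt(T,off=off,zg=zg):
    Rp,_=fk.pour(-50,18,-1,T);return fk.gpt(-50,T,crock=CR,off=off,zg=zg)+.005*Rp.apply([0,0,1]),Rp
def chk(*Ts):
    q=np.radians(arm.read_state()["joints"])
    for P,R in Ts:
        q,e,n,_=fast.goto(q,np.array(P),R.as_matrix());print(np.degrees(q).round(0),round(e,3),n)
E
python3 - <<'E'
from b import *
s=arm.read_state();R0=Ro.from_euler("xyz",s["eef_rot"],degrees=True)
up=s["tcp_pos"]+[0,0,.16]
to(up,R0);v=to(tgt(0)[0]+[0,0,.03],tgt(0)[1]);chk((up,R0),(tgt(0)[0]+[0,0,.03],tgt(0)[1]),tgt(50),tgt(90),tgt(106))
print(tgt(0)[0])
E
```

```text
total [15.2 -0.1 -5.   0.   0.   0. ] rows>= 2.7
total [20.9  6.2 12.1 -0.   0.2 -0.2] rows>= 4.2
[-51.  39. -20.  92.  68. 105. 131.] 0.0 5
[-38.  27. -16. 109.  74.  90. 132.] 0.001 5
[-40.  28. -14. 120.  88.  85.  71.] 0.0 10
[-42.  36. -12. 122.  98.  94.  23.] 0.0 5
[-43.  40. -12. 121. 100. 100.   5.] 0.0 5
[0.57169841 0.14306875 0.17645492]
```

```bash
python3 -m creep '[[[2,0,-0.7,0,0,0,5],[5,0,-1.6,0,0,0,5],[8.5,0,-2.8,0,0,0,5],[12,0,-4,0,0,0,5],[15.2,0,-5,0,0,0,5]]]' 25
python3 -m creep '[[[0.8,0.9,2.4,0,0,0,5],[2,2.2,6,0,0,0,5],[3.4,3.8,10.3,0,0,0,5],[4.8,5.2,14.2,0,0,0,5],[5.7,6.3,17.1,0,0,0,5]]]' 25
python3 - <<'E'
from b import *
st();to(*tgt(0));to(*tgt(50))
T=viewer.read_camera("top")[:,:,::-1];S=viewer.read_camera("scene")[:,:,::-1]
cv2.imwrite("pics/f.png",np.hstack([cv2.resize(T[150:290,140:340],None,fx=2,fy=2),cv2.resize(S[110:250,160:360],None,fx=2,fy=2)]))
E
```

```text
time_s: 12.9
tcp_pos: [0.5035, 0.3207, 0.2087]
eef_rot: [-179.0, -71.8, -51.0]
wrist_force: [0.3, 1.2, -2.0]
opening: 0.0624
finger_force: 25.0
time_s: 13.52
tcp_pos: [0.5715, 0.1397, 0.2082]
eef_rot: [-179.0, -71.9, -51.1]
wrist_force: [0.6, 0.5, -2.2]
opening: 0.0624
finger_force: 25.0
t 13.53 p [0.5715 0.1397 0.2082] rpy [-179.   -71.9  -51.1] q [-37.  26. -17. 110.  74.  90. 132.] op 0.0624 ff 25.0 F [ 0.6  0.5 -2.2]
total [-3.1 -0.2  0.8  0.1  0.1 -0.3] rows>= 0.5
total [-3.  -0.3  0.7 15.6  0.1 47.2] rows>= 5.0
```

View pics/f.png

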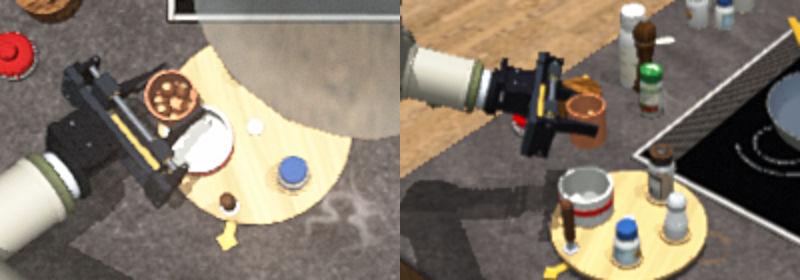

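The cup, full, is at (172,95) in the left panel, with the crock beyond it at (200,140). I'll use the cup, whose position the robot knows, to check the camera bias.

```bash
cat >> b.py <<'E'
def tgt(T,off=.042,zg=.183,lat=-.018):
    Rp,f=fk.pour(-50,18,-1,T);return fk.gpt(-50,T,crock=CR,off=off,zg=zg)+lat*f+.005*Rp.apply([0,0,1]),Rp
E
python3 - <<'E'
from b import *
s=arm.read_state();RP,f,z=fk.graspR(-50,18,-1)
print("cup true",s["tcp_pos"]-.005*z)
hs=cv2.cvtColor(viewer.read_camera("top"),cv2.COLOR_RGB2HSV)
m=cv2.inRange(hs,(3,90,60),(16,255,255));m[:,:205]=0;m[:,245:]=0;m[:175]=0;m[225:]=0
c=max(cv2.findContours(m,0,1)[0],key=cv2.contourArea);(u,v),r=cv2.minEnclosingCircle(c);print(u,v,r,onz("top",(u,v),.230))
print("crock again",onz("top",(240,219.9),.092))
to(*tgt(0));to(*tgt(50));chk(tgt(0),tgt(50),tgt(90),tgt(106))
E
```

```text
cup true [0.56853209 0.14103178 0.20991786]
227.2391357421875 198.13043212890625 15.037304878234863 [0.5638738 0.1362666 0.23     ]
crock again [0.53127829 0.11521773 0.092     ]
total [-3.2 -0.4 -1.1  0.1  0.1 -0.4] rows>= 0.6
total [-3.1 -0.5 -1.1 15.6 -0.  47.2] rows>= 5.0
[-39.  31. -17. 108.  74.  91. 129.] 0.0 5
[-41.  28. -16. 120.  87.  87.  72.] 0.0 10
[-44.  35. -13. 122.  96.  96.  24.] 0.0 5
[-44.  40. -12. 120.  98. 101.   6.] 0.0 5
```

```bash
python3 -m creep '[[[-0.6,-0.1,-0.2,3,0,9,5],[-1.2,-0.2,-0.4,6,0,18.5,5],[-1.9,-0.3,-0.7,9,0,28,5],[-2.5,-0.4,-0.9,12.5,0,38,5],[-3.1,-0.5,-1.1,15.6,0,47.2,5]]]' 25
python3 - <<'E'
from b import *
st();to(*tgt(75));to(*tgt(90))
E
```

```text
time_s: 14.3
tcp_pos: [0.5617, 0.1623, 0.1813]
eef_rot: [-104.5, -37.3, -116.8]
wrist_force: [-0.7, -0.6, -2.0]
opening: 0.062
finger_force: 25.0
t 14.3 p [0.5617 0.1623 0.1813] rpy [-104.5  -37.3 -116.8] q [-41.  27. -16. 121.  86.  87.  71.] op 0.062 ff 25.0 F [-0.7 -0.6 -2. ]
total [ 0.3 -0.   0.2  7.6  0.3 23.4] rows>= 2.5
total [ 0.3 -0.1  0.2 12.3  0.3 37.7] rows>= 4.0
```

```bash
python3 -m creep '[[[0.1,0,0,2.5,0,7.5,5],[0.2,0,0.1,5,0,15,5],[0.3,0,0.2,7.6,0,23,5],[0.3,0,0.2,10,0,30.5,5],[0.3,-0.1,0.2,12.3,0,37.7,5]]]' 25
python3 - <<'E'
from b import *
st();to(*tgt(98));to(*tgt(107))
T=viewer.read_camera("top")[:,:,::-1];S=viewer.read_camera("scene")[:,:,::-1]
cv2.imwrite("pics/g.png",np.hstack([cv2.resize(T[150:290,140:340],None,fx=2,fy=2),cv2.resize(S[130:230,190:333],None,fx=2.8,fy=2.8)]))
E
```

```text
time_s: 14.92
tcp_pos: [0.5629, 0.1594, 0.1834]
eef_rot: [-90.1, -0.1, -121.7]
wrist_force: [-0.4, -0.2, -1.1]
opening: 0.0624
finger_force: 25.0
t 14.93 p [0.5629 0.1594 0.1834] rpy [-9.010e+01 -1.000e-01 -1.217e+02] q [-44.  34. -14. 124.  96.  96.  24.] op 0.0624 ff 25.0 F [-0.4 -0.2 -1.1]
total [0.  0.  0.  2.6 0.3 7.7] rows>= 0.8
total [ 0.  -0.   0.   5.4  0.3 16.2] rows>= 1.7
```

View pics/g.png

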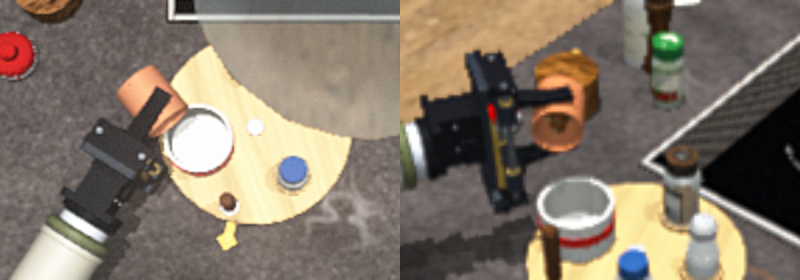

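The cup is tipped 90° with its mouth toward the crock, which is at (197,140) in the left panel and still empty. I'll pour slowly from here.

```bash
python3 -m creep '[[[0,0,0,0.6,0,2,5],[0,0,0,1.3,0,4,5],[0,0,0,2,0,6,5],[0,0,0,2.6,0,8,5],[0,0,0,3.2,0,9.5,5]]]' 25
python3 -m creep '[[[0,0,0,0.3,0,1,5],[0,0,0,0.6,0,2,5],[0,0,0,0.9,0,3,5],[0,0,0,1.2,0,4,5],[0,0,0,1.4,0,4.5,5]]]' 25
python3 - <<'E'
from b import *
st();to(*tgt(107))
T=viewer.read_camera("top")[:,:,::-1];S=viewer.read_camera("scene")[:,:,::-1]
cv2.imwrite("pics/i.png",np.hstack([cv2.resize(T[180:250,190:290],None,fx=4,fy=4),cv2.resize(S[130:230,210:353],None,fx=2.8,fy=2.8)]))
E
```

```text
time_s: 15.65
tcp_pos: [0.5631, 0.1587, 0.1833]
eef_rot: [-86.9, 9.1, -121.6]
wrist_force: [0.1, -0.1, -1.8]
opening: 0.0619
finger_force: 25.0
time_s: 16.27
tcp_pos: [0.5631, 0.1578, 0.1827]
eef_rot: [-85.4, 13.6, -121.3]
wrist_force: [-0.1, 0.6, -1.0]
opening: 0.0622
finger_force: 25.0
t 16.27 p [0.5631 0.1578 0.1827] rpy [ -85.4   13.6 -121.3] q [-44.  37. -13. 123.  97. 100.   8.] op 0.0622 ff 25.0 F [-0.1  0.6 -1. ]
total [-0.1 -0.1 -0.1  0.8  0.2  2.5] rows>= 0.3
```

View pics/i.png

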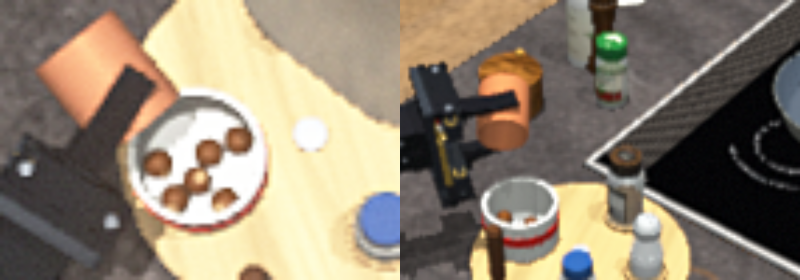

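The left panel shows all six nuts in the crock, at (157,163), (207,152), (237,138), (197,180), (175,197) and (225,200). Next I'll right the cup and carry it back.

```bash
python3 - <<'E'
from b import *
G=(np.array([.5043,.3209,.0458]),Ro.from_euler("xyz",[-179.3,-71.8,-50.7],degrees=True))
t0=tgt(0,zg=.21)
to(*tgt(52,zg=.20));to(*t0);U=(G[0]+[0,0,.15],G[1]);chk(tgt(52,zg=.2),t0,U,G)
E
```

```text
total [ -0.5  -1.6   0.  -16.2   0.2 -49.7] rows>= 5.2
total [ -0.6  -2.5   0.1 -32.4   0.1 -99.2] rows>= 10.4
[-41.  26. -16. 120.  87.  87.  71.] 0.0 10
[-39.  28. -17. 108.  73.  92. 132.] 0.0 10
[-51.  39. -21.  92.  68. 105. 130.] 0.0 5
[-52.  54. -19.  90.  70. 100. 119.] 0.0 5
```

```bash
python3 -m creep '[[[-0.2,-0.6,0,-3,0,-9.5,5],[-0.3,-1,0,-6.5,0,-19.5,5],[-0.4,-1.3,0,-9.7,0,-29.5,5],[-0.5,-1.6,0,-13,0,-39.5,5],[-0.5,-1.6,0,-16.2,0,-49.5,5]]]' 25 >/dev/null
python3 - <<'E'
from b import *
st();to(*tgt(0,zg=.21))
E
```

```text
t 17.0 p [0.5625 0.1593 0.1998] rpy [-103.7  -35.9 -117.3] q [-41.  24. -16. 121.  86.  87.  71.] op 0.062 ff 25.0 F [-0.3  0.1 -1.5]
total [  0.6  -0.6  -0.2 -16.2   0.2 -49.3] rows>= 5.2
```

```bash
python3 -m creep '[[[0.1,-0.1,0,-3,0,-9.5,5],[0.2,-0.2,0,-6.5,0,-19.5,5],[0.4,-0.4,0,-9.7,0,-29.5,5],[0.5,-0.5,0,-13,0,-39.5,5],[0.6,-0.6,-0.2,-16.2,0,-49.3,5]]]' 25 >/dev/null
python3 - <<'E'
from b import *
st()
G=(np.array([.5043,.3209,.0458]),Ro.from_euler("xyz",[-179.3,-71.8,-50.7],degrees=True))
to(G[0]+[0,0,.155],G[1])
E
```

```text
t 17.62 p [0.5615 0.1583 0.2083] rpy [-180.   -71.8  -50.1] q [-39.  27. -16. 109.  72.  92. 132.] op 0.0624 ff 25.0 F [ 0.2 -0.3 -0.9]
total [ -5.7  -6.1 -15.1   0.1  -0.    0.2] rows>= 2.9
```

```bash
python3 -m creep '[[[-1,-1.1,-2.7,0,0,0,5],[-2.5,-2.7,-6.7,0,0,0,5],[-4,-4.3,-10.7,0,0,0,5],[-5.2,-5.6,-13.8,0,0,0,5],[-5.7,-6.1,-15.1,0,0,0,5]]]' 25 >/dev/null
python3 - <<'E'
from b import *
st()
G=(np.array([.5043,.3209,.0458]),Ro.from_euler("xyz",[-179.3,-71.8,-50.7],degrees=True))
to(*G)
E
```

```text
t 18.25 p [0.5037 0.3233 0.2007] rpy [-179.   -71.8  -50.8] q [-51.  38. -20.  93.  67. 105. 130.] op 0.0621 ff 25.0 F [ 0.3 -0.1 -1.5]
total [-14.6   0.2   5.   -0.2   0.   -0. ] rows>= 2.6
```

```bash
python3 -m creep '[[[-3.5,0,1.2,0,0,0,5],[-7.5,0,2.5,0,0,0,5],[-11,0,3.7,0,0,0,5],[-13.5,0,4.6,0,0,0,5],[-14.2,0.1,4.8,0,0,0,5]]]' 25
python3 -m creep '[[[-0.1,0,0,0,0,0,5],[-0.2,0,0.1,0,0,0,5],[-0.3,0,0.1,0,0,0,5],[-0.4,0,0.1,0,0,0,5],[-0.4,0,0.1,0,0,0,5]]]' 25
```

```text
time_s: 18.88
tcp_pos: [0.5055, 0.3188, 0.0501]
eef_rot: [-179.4, -71.9, -50.7]
wrist_force: [-1.0, -0.8, -0.4]
opening: 0.062
finger_force: 25.0
time_s: 19.5
tcp_pos: [0.5053, 0.3206, 0.0474]
eef_rot: [-178.8, -71.8, -51.1]
wrist_force: [-0.0, -0.4, -1.5]
opening: 0.0621
finger_force: 25.0
```

```bash
python3 -m creep '[[[-0.05,0,0,0,0,0,5],[-0.1,0,0,0,0,0,5],[-0.15,0,0,0,0,0,5],[-0.15,0,0,0,0,0,5],[-0.15,0,0,0,0,0,5]]]' 25 | egrep "pos|wrist"
python3 -m creep '[[[0,0,0,0,0,0,8.7],[0,0,0,0,0,0,8.7],[0,0,0,0,0,0,8.7],[0,0,0,0,0,0,8.7],[0,0,0,0,0,0,8.7]]]' 25
python3 - <<'E'
from b import *
st()
import fast
s=arm.read_state();q=np.radians(s["joints"]);R0=Ro.from_euler("xyz",s["eef_rot"],degrees=True);f=np.array([.643,-.766,0])
B=(s["tcp_pos"]-.11*f,R0);B2=(s["tcp_pos"]-.11*f+[0,0,.2],R0);to(*B);to(*B2);chk(B,B2)
# handle grasp options: tool down, y direction azimuth th at handle angle a0 -> a0+60
ax=np.array([.5636,.049]);
for th in range(0,180,30):
  for sg in (1,-1):
    q=np.radians(s["joints"]);out=[]
    for P,R in (B,B2): q,e,_,_=fast.goto(q,P,R.as_matrix())
    for k,h in ((0,.30),(0,.115),(20,.115),(40,.115),(60,.115)):
        a=np.radians(163.5+k);t=np.radians(th+k)
        P=np.r_[ax+.115*np.array([np.cos(a),np.sin(a)]),h-.005]
        R=fk.RT([0,0,-1],sg*np.array([np.cos(t),np.sin(t),0])).as_matrix()
        q,e,n,zm=fast.goto(q,P,R);out.append((round(e,3),n))
    qd=np.degrees(q);print(th,sg,qd.round(0),out,round(np.minimum(qd-LO,fk.HI-qd).min()) if 0 else round(np.minimum(qd-fk.LO,fk.HI-qd).min()))
E
```

```text
tcp_pos: [0.5051, 0.3208, 0.0459]
wrist_force: [-0.3, -0.3, 0.1]
time_s: 20.75
tcp_pos: [0.505, 0.3208, 0.0458]
eef_rot: [-178.9, -71.8, -51.1]
wrist_force: [0.6, 0.0, 0.3]
opening: 0.0864
finger_force: 0.0
t 20.75 p [0.505  0.3208 0.0458] rpy [-178.9  -71.8  -51.1] q [-52.  52. -18.  92.  69.  99. 118.] op 0.0864 ff 0.0 F [0.6 0.  0.3]
total [ -3.4   0.  -10.5   0.    0.    0. ] rows>= 1.8
total [ 15.6  -0.1 -16.7   0.    0.    0. ] rows>= 3.8
[-60.  58. -21.  81.  65. 107. 119.] 0.0 5
[-59.  41. -22.  83.  65. 115. 132.] 0.0 5
0 1 [149. 121. -84. 138. 252.   4. 149.] [(np.float64(0.896), 20), (np.float64(0.563), 15), (np.float64(0.414), 10), (np.float64(0.718), 10), (np.float64(1.243), 15)] 0
0 -1 [-132.  -28.   76.  138.   45.   58.  149.] [(np.float64(0.231), 10), (np.float64(0.089), 5), (np.float64(0.102), 5), (np.float64(0.244), 5), (np.float64(0.376), 5)] 0
30 1 [149. 121. -84. 138. 252.   4. 149.] [(np.float64(1.032), 20), (np.float64(0.437), 20), (np.float64(0.505), 10), (np.float64(0.841), 10), (np.float64(1.321), 15)] 0
30 -1 [ 23.  60. -84. 138.  79.  70. 149.] [(np.float
[... 744 characters left out ...]
float64(0.717), 15)] 0
120 1 [ 60.  22. -72. 111.  24.  62. 149.] [(np.float64(0.001), 15), (np.float64(0.0), 5), (np.float64(0.0), 5), (np.float64(0.023), 5), (np.float64(0.071), 5)] 0
120 -1 [-70.  75. -84. 138.  76.  86. 149.] [(np.float64(0.614), 15), (np.float64(0.523), 10), (np.float64(0.624), 10), (np.float64(0.717), 15), (np.float64(0.791), 15)] 0
150 1 [ 52.  54. -84. 116.  61.  72. 149.] [(np.float64(0.001), 15), (np.float64(0.0), 5), (np.float64(0.045), 5), (np.float64(0.067), 5), (np.float64(0.17), 5)] 0
150 -1 [-133.   11.  -84.  138.    6.   52.  149.] [(np.float64(0.731), 15), (np.float64(0.651), 10), (np.float64(0.723), 15), (np.float64(0.778), 15), (np.float64(0.815), 15)] 0
```

```bash
python3 -m creep '[[[-0.6,0,-1.8,0,0,0,8.7],[-1.4,0,-4.3,0,0,0,8.7],[-2.4,0,-7.5,0,0,0,8.7],[-3.4,0,-10.5,0,0,0,8.7],[-3.4,0,-10.5,0,0,0,8.7]]]' >/dev/null
python3 -m creep '[[[4,0,-1.3,0,0,0,8.7],[9,0,-3,0,0,0,8.7],[14,0,-4.6,0,0,0,8.7],[19,0,-6.2,0,0,0,8.7],[19,0,-6.2,0,0,0,8.7]]]' >/dev/null
cat > c.py <<'E'
from b import *
ax=np.array([.5636,.049])
def hp(k,h,th=60,r=.115,a0=163.5):
    a=np.radians(a0+k);t=np.radians(th+k)
    return np.r_[ax+r*np.array([np.cos(a),np.sin(a)]),h-.005],fk.RT([0,0,-1],np.array([np.cos(t),np.sin(t),0]))
E
python3 - <<'E'
from c import *
st();H=hp(0,.30);to(*H);chk(H,hp(0,.115),hp(60,.115))
hs=cv2.cvtColor(viewer.read_camera("top"),cv2.COLOR_RGB2HSV)
m=cv2.inRange(hs,(3,90,60),(16,255,255));m[:,:150]=0;m[:,185:]=0;m[:215]=0;m[255:]=0
c=max(cv2.findContours(m,0,1)[0],key=cv2.contourArea);(u,v),r=cv2.minEnclosingCircle(c);print("cup",u,v,r,onz("top",(u,v),.068))
q=np.radians(arm.read_state()["joints"])
E
```

```text
t 22.0 p [0.4331 0.4057 0.2503] rpy [-177.6  -71.7  -52.2] q [-59.  39. -22.  84.  64. 115. 132.] op 0.087 ff 0.0 F [-0.6  0.8 -0.6]
total [ 12.7  19.2  23.3 -95.4 -15.9 131.7] rows>= 16.3
[-23.  -4.   6. 103.   0.  82.  44.] 0.0 20
[-23.   5.   7. 116.  -1.  58.  45.] 0.0 5
[-11.   8.   9. 114.  -2.  59. 119.] 0.0 10
cup 165.07142639160156 233.8142852783203 13.929911613464355 [0.49700246 0.31741953 0.068     ]
```

```bash
python3 -m creep '[[[0.6,1,1.2,-4.8,-0.8,6.6,5],[1.3,1.9,2.3,-9.5,-1.6,13.2,5],[1.9,2.9,3.5,-14.3,-2.4,19.8,5],[2.5,3.8,4.7,-19,-3.2,26.3,5],[3.2,4.8,5.8,-23.8,-4,33,5]]]' >/dev/null
python3 - <<'E'
from c import *
st();H=hp(0,.30);to(*H);chk(H)
E
```

```text
t 22.68 p [0.4379 0.3233 0.2565] rpy [-141.1  -54.1 -118.9] q [-56.  36. -10.  79.  45. 116. 104.] op 0.0519 ff 0.0 F [ 0.1 -0.2  0.3]
total [ 15.1  -1.2  19.3 -71.8 -12.3  98.6] rows>= 12.3
[-27.  -4.  10. 103.   1.  82.  43.] 0.0 15
```

```bash
python3 -m creep '[[[1,-0.1,1.3,-4.8,-0.8,6.6,5],[2,-0.2,2.6,-9.6,-1.6,13.1,5],[3,-0.2,3.9,-14.4,-2.5,19.7,5],[4,-0.3,5.1,-19.1,-3.3,26.3,5],[5,-0.4,6.4,-24,-4.1,33,5]]]' >/dev/null
python3 - <<'E'
from c import *
st();H=hp(0,.30);to(*H);chk(H)
E
```

```text
t 23.3 p [0.4434 0.2432 0.2694] rpy [-143.9  -30.1 -150.5] q [-47.  27.  -5.  81.  27. 111.  79.] op 0.0502 ff 0.0 F [ 0.7 -0.3  0. ]
total [  7.4 -11.    9.7 -47.8  -8.2  65.6] rows>= 8.2
[-27.  -4.  10. 103.   1.  82.  43.] 0.0 10
```

```bash
python3 -m creep '[[[0.7,-1.1,1,-4.8,-0.8,6.6,5],[1.5,-2.2,1.9,-9.6,-1.6,13.1,5],[2.2,-3.3,2.9,-14.4,-2.5,19.7,5],[3,-4.4,3.9,-19.1,-3.3,26.3,5],[3.7,-5.5,4.8,-24,-4.1,33,5]]]' >/dev/null
python3 - <<'E'
from c import *
st();H=hp(0,.27);to(*H);chk(H)
E
```

```text
t 23.93 p [0.449  0.1625 0.2828] rpy [-158.5  -10.3 -178.9] q [-36.  13.   2.  90.  12.  98.  59.] op 0.0498 ff 0.0 F [-0.2 -0.4 -0.4]
total [ -0.6  -6.9   4.5 -23.8  -4.1  32.6] rows>= 4.1
[-27.  -4.  10. 106.   1.  78.  43.] 0.0 5
```

```bash
python3 -m creep '[[[-0.1,-1.4,0.9,-4.8,-0.8,6.6,5],[-0.2,-2.8,1.8,-9.6,-1.6,13.1,5],[-0.4,-4.1,2.7,-14.4,-2.5,19.7,5],[-0.5,-5.5,3.6,-19.1,-3.3,26.3,5],[-0.6,-6.9,4.5,-23.8,-4.1,32.6,5]]]' >/dev/null
python3 - <<'E'
from c import *
st();to(*hp(0,.27));to(*hp(0,.115))
S=viewer.read_camera("scene");hs=cv2.cvtColor(S,cv2.COLOR_RGB2HSV)
# handle in scene: dark brown
m=cv2.inRange(hs,(0,70,20),(15,255,130));m[:205]=0;m[240:]=0;m[:,:236]=0;m[:,:]=m;m[:,252:]=0
c=cv2.findContours(m,0,1)[0]
for k in c:
    if cv2.contourArea(k)>10:
        b=cv2.boundingRect(k);print("handle scene",b)
p=hp(0,.115)[0]
print("expected",proj("scene",[[p[0],p[1],.136],[p[0],p[1],.052],[.448,.075,.136]]))
E
```

```text
t 24.55 p [0.4537 0.0818 0.2654] rpy [ 1.799e+02 -1.000e-01  1.500e+02] q [-26.  -3.  10. 105.   0.  78.  44.] op 0.0501 ff 0.0 F [ 0.2 -0.2 -0.1]
total [ 0.  -0.   0.   0.1 -0.1 -0. ] rows>= 0.0
total [ 0.  -0.  15.5  0.1 -0.1 -0. ] rows>= 2.6
handle scene (239, 207, 12, 24)
expected [[242.4922762  210.00040917]
 [244.164454   228.59958034]
 [242.90052772 211.81587128]]
```

```bash
python3 -m creep '[[[0,0,3,0,0,0,5],[0,0,6.5,0,0,0,5],[0,0,9.5,0,0,0,5],[0,0,10.5,0,0,0,5],[0,0,10.5,0,0,0,5]]]'
python3 -m creep '[[[0,0,0.8,0,0,0,5],[0,0,1.6,0,0,0,5],[0,0,2.4,0,0,0,5],[0,0,3.2,0,0,0,5],[0,0,4,0,0,0,5]]]'
```

```text
time_s: 25.22
tcp_pos: [0.4538, 0.0824, 0.1613]
eef_rot: [-179.9, -0.1, 150.2]
wrist_force: [-0.9, 0.3, -0.1]
opening: 0.05
finger_force: 0.0
time_s: 25.85
tcp_pos: [0.4541, 0.0822, 0.1211]
eef_rot: [180.0, 0.0, 150.2]
wrist_force: [-0.4, -0.1, 0.1]
opening: 0.0497
finger_force: 0.0
```

```bash
python3 -m creep '[[[0,0,0.5,0,0,0,5],[0,0,1,0,0,0,5],[0,0,1,0,0,0,1],[0,0,1,0,0,0,1],[0,0,1,0,0,0,1]]]' 15
python3 -m creep '[[[0,0,0,0,0,0,1],[0,0,0,0,0,0,1],[0,0,0,0,0,0,1],[0,0,0,0,0,0,1],[0,0,0,0,0,0,1]]]' 15
```

```text
time_s: 26.48
tcp_pos: [0.4543, 0.0823, 0.1119]
eef_rot: [180.0, 0.0, 150.2]
wrist_force: [0.6, -0.8, 0.2]
opening: 0.0278
finger_force: 0.0
time_s: 27.1
tcp_pos: [0.4541, 0.0823, 0.1117]
eef_rot: [180.0, 0.0, 150.2]
wrist_force: [-1.8, -0.1, 2.8]
opening: 0.0195
finger_force: 15.0
```

```bash
cat > turn.py <<'E'
from c import *
import sys
def turn(ks,ax=ax):
    s=arm.read_state();R0=Ro.from_euler("xyz",s["eef_rot"],degrees=True);p=s["tcp_pos"]
    for k in ks:
        Rz=Ro.from_euler("z",k,degrees=True);c=np.r_[ax,p[2]]
        print(k,fk.rel(p,R0,c+Rz.apply(p-c),Rz*R0))
if __name__=="__main__":
    st();turn([float(a) for a in sys.argv[1:]])
E
python3 turn.py 3 7 11 15 18
```

```text
t 27.1 p [0.4541 0.0823 0.1117] rpy [180.    0.  150.2] q [-26.   5.  10. 117.  -1.  59.  45.] op 0.0195 ff 15.0 F [-1.8 -0.1  2.8]
3.0 [-0.1 -0.6 -0.  -0.   0.  -3. ]
7.0 [-0.4 -1.3 -0.  -0.   0.  -7. ]
11.0 [ -0.7  -2.1  -0.   -0.    0.  -11. ]
15.0 [ -1.   -2.8  -0.   -0.    0.  -15. ]
18.0 [ -1.3  -3.3  -0.   -0.    0.  -18. ]
```

```bash
python3 -m creep '[[[-0.1,-0.6,0,0,0,-3,1],[-0.4,-1.3,0,0,0,-7,1],[-0.7,-2.1,0,0,0,-11,1],[-1,-2.8,0,0,0,-15,1],[-1.3,-3.3,0,0,0,-18,1]]]' 15
python3 turn.py 3 7 11 15 18
```

```text
time_s: 27.72
tcp_pos: [0.4481, 0.0471, 0.1117]
eef_rot: [-180.0, -0.1, 168.3]
wrist_force: [-6.8, 2.1, 8.7]
opening: 0.0196
finger_force: 15.0
t 27.73 p [0.4481 0.0471 0.1117] rpy [-1.800e+02 -1.000e-01  1.683e+02] q [-23.   4.  11. 118.  -1.  59.  67.] op 0.0196 ff 15.0 F [-6.8  2.1  8.7]
3.0 [-0.1 -0.6 -0.   0.  -0.  -3. ]
7.0 [-0.4 -1.4 -0.   0.  -0.  -7. ]
11.0 [ -0.7  -2.1  -0.    0.   -0.  -11. ]
15.0 [ -1.   -2.8  -0.    0.   -0.  -15. ]
18.0 [ -1.3  -3.4  -0.    0.   -0.  -18. ]
```

```bash
python3 -m creep '[[[-0.1,-0.6,0,0,0,-3,1],[-0.4,-1.4,0,0,0,-7,1],[-0.7,-2.1,0,0,0,-11,1],[-1,-2.8,0,0,0,-15,1],[-1.3,-3.4,0,0,0,-18,1]]]' 15
cat > m.py <<'E'
from c import *
for n in("top",):
    T=viewer.read_camera(n);hs=cv2.cvtColor(T,cv2.COLOR_RGB2HSV)
    cv2.imwrite(f"pics/m_{arm.read_state()['time_s']:.2f}.png",T[:,:,::-1])
S=viewer.read_camera("scene");hS=cv2.cvtColor(S,cv2.COLOR_RGB2HSV);cv2.imwrite("pics/ms.png",S[:,:,::-1])
def blob(h,lo,hi,box):
    m=cv2.inRange(h,lo,hi);M=np.zeros_like(m);x0,x1,y0,y1=box;M[y0:y1,x0:x1]=m[y0:y1,x0:x1]
    cs=[c for c in cv2.findContours(M,0,1)[0] if cv2.contourArea(c)>8]
    return [(np.round(cv2.minEnclosingCircle(c),1) if 0 else tuple(np.round(cv2.minEnclosingCircle(c)[0],1))+(round(cv2.minEnclosingCircle(c)[1],1),cv2.contourArea(c))) for c in cs]
bl=(95,120,80),(125,255,255)
print("blue top",blob(hs,*bl,(210,340,160,290)),"scene",blob(hS,*bl,(230,330,185,260)))
print("red scene",blob(hS,(0,150,80),(6,255,255),(228,300,190,250)),blob(hS,(172,150,80),(180,255,255),(228,300,190,250)))
print("white top",blob(hs,(0,0,215),(180,30,255),(215,320,170,262)))
print("ptr",blob(hs,(18,120,150),(32,255,255),(235,275,255,285)))
E
python3 m.py;python3 turn.py 3 7 11 15 18
```

```text
time_s: 28.35
tcp_pos: [0.4537, 0.0108, 0.1117]
eef_rot: [180.0, -0.1, -173.7]
wrist_force: [-7.6, -0.5, 7.8]
opening: 0.019
finger_force: 15.0
blue top [] scene [(np.float64(288.8), np.float64(221.2), 5.3, 52.5)]
red scene [(np.float64(246.0), np.float64(224.0), 7.6, 16.0)] []
white top [(np.float64(271.2), np.float64(243.0), 41.8, 2096.0)]
ptr []
t 28.45 p [0.454  0.0102 0.1116] rpy [-1.800e+02 -1.000e-01 -1.738e+02] q [-20.   4.  13. 118.  -1.  59.  90.] op 0.0193 ff 15.0 F [-7.4 -2.9  7.9]
3.0 [-0.2 -0.6 -0.   0.  -0.  -3. ]
7.0 [-0.4 -1.4 -0.   0.  -0.  -7. ]
11.0 [ -0.7  -2.1  -0.    0.   -0.  -11. ]
15.0 [ -1.1  -2.8  -0.    0.   -0.  -15. ]
18.0 [ -1.4  -3.4  -0.    0.   -0.  -18. ]
```

```bash
python3 -m creep '[[[-0.2,-0.6,0,0,0,-3,1],[-0.4,-1.4,0,0,0,-7,1],[-0.7,-2.1,0,0,0,-11,1],[-1.1,-2.8,0,0,0,-15,1],[-1.4,-3.4,0,0,0,-18,1]]]' 15
python3 turn.py 1 2 3 4 5; python3 m.py
python3 - <<'E'
from c import *
s=arm.read_state()["tcp_pos"];print("handle ang",np.degrees(np.arctan2(s[1]-ax[1],s[0]-ax[0]))%360,np.hypot(*(s[:2]-ax)))
A0=np.array([.5589,.0443])
def an(p):return np.degrees(np.arctan2(p[1]-A0[1],p[0]-A0[0]))%360
for fn in("pics/scene0.png","pics/ms.png"):
    h=cv2.cvtColor(cv2.imread(fn),cv2.COLOR_BGR2HSV);m=cv2.inRange(h,(95,120,80),(125,255,255));m[:185]=0;m[260:]=0;m[:,:230]=0;m[:,330:]=0
    c=max(cv2.findContours(m,0,1)[0],key=cv2.contourArea);M=cv2.moments(c);uv=(M["m10"]/M["m00"],M["m01"]/M["m00"]);P=onz("scene",uv,.095);print(fn,uv,P,an(P))
E
```

```text
time_s: 29.08
tcp_pos: [0.4715, -0.0223, 0.1116]
eef_rot: [-180.0, -0.1, -155.7]
wrist_force: [-6.1, -2.5, 6.7]
opening: 0.0197
finger_force: 15.0
t 29.07 p [ 0.4715 -0.0223  0.1116] rpy [-1.800e+02 -1.000e-01 -1.557e+02] q [-16.   6.  14. 115.  -2.  59. 113.] op 0.0197 ff 15.0 F [-6.1 -2.5  6.7]
1.0 [-0.  -0.2 -0.   0.  -0.  -1. ]
2.0 [-0.1 -0.4 -0.   0.  -0.  -2. ]
3.0 [-0.2 -0.6 -0.   0.  -0.  -3. ]
4.0 [-0.2 -0.8 -0.   0.  -0.  -4. ]
5.0 [-0.3 -1.  -0.   0.  -0.  -5. ]
blue top [] scene []
red scene [(np.float64(253.0), np.float64(227.0), 12.2, 30.5)] []
white top [(np.float64(267.1), np.float64(213.0), 4.4, 50.0), (np.float64(298.0), np.float64(234.5), 32.6, 1572.0), (np.float64(265.4), np.float64(230.5), 27.8, 478.0)]
ptr []
handle ang 217.98662335143715 0.11644134346003208
pics/scene0.png (273.0, 224.20863309352518) [ 0.49581043 -0.0072467   0.095     ] 219.25019125524656
pics/ms.png (291.4, 217.1333333333333) [ 0.55800345 -0.03320651  0.095     ] 269.33726583129805
```

```bash
python3 -m creep '[[[0,-0.2,0,0,0,-1,1],[-0.1,-0.4,0,0,0,-2,1],[-0.2,-0.6,0,0,0,-3,1],[-0.2,-0.9,0,0,0,-4.5,1],[-0.2,-0.9,0,0,0,-4.5,1]]]' 15
python3 -m creep '[[[0,0,0,0,0,0,1],[0,0,0,0,0,0,1],[0,0,0,0,0,0,1],[0,0,0,0,0,0,1],[0,0,0,0,0,0,1]]]' 15
python3 - <<'E'
from c import *
s=arm.read_state();p=s["tcp_pos"];print(s["time_s"],"handle ang",np.degrees(np.arctan2(p[1]-ax[1],p[0]-ax[0]))%360)
S=viewer.read_camera("scene");T=viewer.read_camera("top");cv2.imwrite("pics/fs.png",S[:,:,::-1]);cv2.imwrite("pics/ft.png",T[:,:,::-1])
A0=np.array([.5589,.0443])
for fn,tag in(("pics/scene0.png",107.8),("pics/fs.png",167.4)):
    h=cv2.cvtColor(cv2.imread(fn),cv2.COLOR_BGR2HSV)
    m=cv2.inRange(h,(0,120,60),(6,255,255))|cv2.inRange(h,(172,120,60),(180,255,255));m[:195]=0;m[260:]=0;m[:,:225]=0;m[:,320:]=0
    ys,xs=np.nonzero(m);print(fn,"red",len(xs),xs.min(),xs.max(),ys.min(),ys.max())
    a=np.radians(tag);c=np.r_[A0+.078*np.array([np.cos(a),np.sin(a)]),.055]
    t=np.radians(np.arange(0,360,5));uv=proj("scene",c+.046*np.c_[np.cos(t),np.sin(t),0*t]);print(" expected cols",uv.min(0),uv.max(0))
# nuts in top: brown blobs
h=cv2.cvtColor(T,cv2.COLOR_RGB2HSV);m=cv2.inRange(h,(5,90,40),(18,255,200));m[:205]=0;m[265:]=0;m[:,:215]=0;m[:,300:]=0
for c in cv2.findContours(m,0,1)[0]:
    if cv2.contourArea(c)>6:
        q=onz("top",cv2.minEnclosingCircle(c)[0],.046);print("brown",q[:2].round(3),cv2.contourArea(c))
# white rim pixels left edge
m=cv2.inRange(h,(0,0,150),(180,40,255));m[:195]=0;m[265:]=0;m[:,:210]=0;m[:,290:]=0
for c in cv2.findContours(m,0,1)[0]:
    if cv2.contourArea(c)>30: print("white",cv2.boundingRect(c),cv2.contourArea(c))
a=np.radians(167.4);c=np.r_[A0+.078*np.array([np.cos(a),np.sin(a)]),.092];t=np.radians(np.arange(0,360,5));uv=proj("top",c+.046*np.c_[np.cos(t),np.sin(t),0*t]);print("exp crock top bbox",uv.min(0),uv.max(0))
E
```

```text
time_s: 29.8
tcp_pos: [0.4775, -0.0294, 0.1117]
eef_rot: [-180.0, -0.1, -151.4]
wrist_force: [-5.0, -3.9, 6.4]
opening: 0.0194
finger_force: 15.0
time_s: 30.42
tcp_pos: [0.4774, -0.0293, 0.1117]
eef_rot: [-180.0, -0.1, -151.4]
wrist_force: [-4.0, -3.6, 6.1]
opening: 0.0193
finger_force: 15.0
30.425 handle ang 222.25026342600898
pics/scene0.png red 63 239 266 206 218
 expected cols [238.87645102 200.96966617] [265.65116002 219.25355667]
pics/fs.png red 74 242 268 226 234
 expected cols [240.74264576 216.07246106] [268.60768083 235.88960908]
brown [0.458 0.077] 26.0
brown [0.496 0.079] 25.5
brown [0.514 0.064] 26.0
white (243, 220, 33, 36) 576.5
white (263, 209, 9, 9) 53.0
white (271, 207, 19, 58) 681.0
exp crock top bbox [242.78082738 220.83727443] [277.64192226 255.50374473]
```

The crock's outline now matches the pointed-at position to within about a pixel in both views. The handle is gripped at 15 N and the turntable is still, so I'm handing in.

```bash
python3 -c "
from workcell import arm
print(arm.sign_off())"
```

```text
the job is handed in; nothing more can be done
None
```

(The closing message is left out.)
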